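Make up the site kit: set the driver's clutch to 3, load jars and driver

ROBOT

A 6-joint arm with a two-finger parallel gripper is mounted at the origin on the work surface; the furniture and walls round the work are solid. World frame = base frame: x ahead of the robot, y to its left, z up, the work surface at z = 0. Lengths are in mm, angles in rad, forces in N, time in s.
With the tool pointing down it reaches from about 275 to 850 mm from the base axis. Payload 19 kg.
Tool frame: the origin (TCP) lies at the very end of the fingers, on their centre line; the grasp point (between the pads) lies 19 mm behind it; z points along the fingers, x is the direction in which the jaws open and shut, and the axes are right-handed (so a half turn about z gives the same grasp; the last joint's range is limited). The gripper opens to 85 mm and grips with 20 to 120 N. Pads are 22 mm wide; open, the fingers measure 114 mm over their backs; the gripper's body (76 mm by 85 mm) begins 54 mm behind the grasp point. The pads swing forward as they close: fully open they stand 13 mm farther back than shut.
Start: joints at [-1.257, 0.15, 1.437, -0, 1.554, -0.134], TCP at [248.936, -518.287, 231.267] pointing down, gripper open.
Joint ranges: [-2.8, 2.8], [-0.68, 2.1], [0.12, 2.68], [-1.39, 4.53], [0.16, 2.79], [-2.81, 2.81]. Speed limits (rad/s): [1.89, 1.89, 2.22, 3.01, 3.01, 3.01].

INTERFACE

Orientations are given as a rotation vector (axis times angle).
In Python, from workcell import readout, viewer, order gives the robot as it stands.
- The arm moves only by the tool play_rows, never from a script. Its argument "deltas" is one flat list of numbers, 5 for each row, row after row: the closure, from 0 (fully open) to 1 (shut), then the shift along the tool's x, y, z in cm, then the turn about the tool's z in degrees. A call has 1 to 12 rows; each row shifts and turns the commanded pose from where the row before left it, along the tool's axes as they then stand; what a row does not reach is not made up. A row lasts 1/10 s, in which the tool goes at most 50 mm and 8.59 degrees, less where a joint would pass 70% of its speed; a pose out of reach is approached as far as the arm can. A call with a gripper value outside its range is refused whole. The fingers move at their own pace and stop on an object; "squeeze" is the grip in N (left out, the last holds). Time passes only in rows, so rows that do not move let the fingers close. It gives the time, the measured TCP pose, the force and the opening at its end, in the units of the state.
- readout.read_state(): the state, without advancing time (a new reading comes with each control period).
- viewer.grab_frame(name): name is "scene" or "side" or "wrist"; returns a dict with "image" (384x512x3 uint8, blue, green, red), "depth" (384x512 float32, mm along the optical axis (not along the pixel's ray), 0 where there is no reading), "fx", "fy", "cx", "cy" (pixels), "D" ([k1, k2, p1, p2, k3] as OpenCV has them; the pictures are not rectified), "R" (3x3) and "t" (3): a world point X has camera coordinates R X + t. Camera axes: x right, y down, z forward; pixel columns grow to the right and rows downward; lengths in mm; the calibration is good to about 2 mm. A picture is of the moment at which its call begins.
- order.job_done(): hands the job in, once; it reports no verdict.
Trained networks look in the newest picture that a camera, given by its name, has taken for a name from the list of things; names that differ only in an ending like _2 or _b are one class to them, and where a whole thing is asked for, a point or a joint stands for the part that bears it (a point fixed in the world has none). Each returns a list of dicts, best first, with "score" (0 to 1); they miss things now and then, are a little off and sometimes report something else, mostly with a low value. They report only what shows in the picture. A call takes as long as a camera call. They do not tell look-alikes from the thing itself.
- viewer.cut_out(camera, target): "mask" (384x512 bool, what is visible of it) and "xy" ([column, row] as shares, 0 to 1, of the picture: columns of its width, rows of its height, amid what is visible of it).
- viewer.landmark_of(camera, target): "xy" ([column, row] as shares, 0 to 1, of the picture: columns of its width, rows of its height: a listed point, or the origin of a listed thing).
The state is a dict: "time_s": time; "joint_positions": joint angles; "qd": joint speeds; "tau": joint torques, N m; "ee_pos": TCP position; "tcp_rot": TCP orientation; "wrist_force": force on the tool from outside, world axes, zero at the start; "moment": the same for the moment, N m; "grip_width": opening from 0.0 (shut) to 1.0 (fully open).
Only numpy, scipy, OpenCV 4.12 (cv2) and the standard library are available. Lean on these libraries where they do the work, as an engineer would, in place of code of your own. Each camera call takes 0.05 s, during which the arm holds its last target.

TASK

Make up the kit tray for a frame-hanging job. First, while the screwdriver still stands in its bench stand, turn its numbered clutch collar to 3 so that it will not split the mouldings; then stand every pigment jar that is on the cork sheet upright in a jar cell of the plywood tray, one jar to a cell, and stand the driver upright in the tray's driver well with the clutch still at 3. Never let the driver tip over, and leave the eraser and glue bottle alone.

Things in the scene. Friction and masses are not known exactly. Their poses are not given: they have to be found in the camera images.
- kit_tray: Open plywood tray 130 x 270 mm, fixed on the bench; origin at the centre of its underside, y along its length. Inner floor 6 mm up; all walls and dividers reach 48 mm and are 4 to 17 mm thick. Six jar cells (2 across x, 3 along y, 61 and 72 mm apart) and, at the -y end, one driver well with a narrow slot that stays empty on either side.
- cell0 (a point): Centre of the floor of a jar cell (6 mm above the bench); the cell is 55 x 55 mm inside; axes as the tray's.
- cell1 (a point): Centre of the floor of a jar cell (6 mm above the bench); the cell is 55 x 55 mm inside; axes as the tray's.
- cell2 (a point): Centre of the floor of a jar cell (6 mm above the bench); the cell is 55 x 55 mm inside; axes as the tray's.
- cell3 (a point): Centre of the floor of a jar cell (6 mm above the bench); the cell is 55 x 55 mm inside; axes as the tray's.
- cell4 (a point): Centre of the floor of a jar cell (6 mm above the bench); the cell is 55 x 55 mm inside; axes as the tray's.
- cell5 (a point): Centre of the floor of a jar cell (6 mm above the bench); the cell is 55 x 55 mm inside; axes as the tray's.
- driver_well (a point): Centre of the floor of the driver well (6 mm above the bench), 60 (x) by 54 (y) mm inside, so the driver's foot goes in square to it, either way round; axes as the tray's.
- driver_stand: Black bench stand, fixed: a 104 x 92 x 12 mm foot and on it a pocket, 43 (x) by 47 (y) mm inside, its floor 12 mm and its rim 48 mm above the bench. Origin at the centre of its underside. The pocket holds the driver upright and keeps it from turning (1.5 mm play a side); the driver lifts straight out.
- driver_foot (a point): Centre of the underside of the loose in-line screwdriver, z up its axis. 176 mm long, 0.38 kg: foot 40 (x) by 44 (y) x 46 mm high, grey round handle up to 43 mm thick, clutch collar from 130 to 168 mm up, 16 mm thick nose to 176 mm. White index line just under the collar on the -x side, above a rocker switch. At the start it is in the stand, axes as the stand's.
- clutch_collar (a joint): Angle of the driver's black clutch collar. Number n is at the index line at (n - 1) x 0.4712 rad (27 degrees a number): 1 at 0, 3 at 0.942, 10 at 4.241. It grows anticlockwise seen from above; clockwise goes to lower numbers. A ball clicks at each number (about 0.1 N m to pass) and pulls into the nearest one when let go; dead stops at 1 and 10. Starts at 6 to 10.
- collar_grip (a point): Point on the collar's axis at the height to grip, 160 mm above the driver's underside, 16 mm below the nose tip; axes turn with the collar. The ribbed grip band is 40 mm in diameter, 139 to 168 mm up; below it a sloping skirt with the white numbers widens to 49 mm at 130 mm up. The driver may be lifted by this band: the click holds it.
- jar_a_centre (a point): Centre (half-way up) of a loose pigment jar with black lid, dark glass, the widest, 49 mm in diameter and 71 mm high, z up, 0.12 kg. It may be absent.
- jar_b_centre (a point): Centre (half-way up) of a loose pigment jar with white lid, grey, the tallest, 44 mm in diameter and 84 mm high, z up, 0.12 kg. It may be absent.
- jar_c_centre (a point): Centre (half-way up) of a loose pigment jar with black lid, amber glass, 46 mm in diameter and 75 mm high, z up, 0.12 kg. It may be absent.
- jar_d_centre (a point): Centre (half-way up) of a loose pigment jar with white lid, amber glass, 47 mm in diameter and 74 mm high, z up, 0.12 kg. It may be absent.
- cork_sheet: Fixed cork sheet, 125 x 320 x 3 mm, on which the jars stand at the start (their undersides 3 mm above the bench), at least 25 mm between them; origin at the centre of its underside.
- eraser: Bystander: small loose eraser block, 36 x 62 x 14 mm; origin at the centre of its underside.
- glue_bottle: Bystander: loose glue bottle, 44 x 55 x 192 mm, upright; origin at the centre of its underside.
- lamp_lead_end (a point): Obstacle: lowest point of the lead of the lamp that hangs over the back of the bench (fixed, about 20 mm thick, running back and to the right from here at 0.45 m and up). A high wrist or forearm can hit it: cross in front of it, close to the robot. The wall cabinet behind it begins 0.61 m ahead of the robot and 0.47 m up.
Not all that is in view belongs to the job. What is shaped like the part that bears jar_d_centre but blue or yellow is not meant.

How it is judged (in metres and radians):
On the way:
1. the clutch collar stands at 3 while the driver is in its stand (value of joint clutch_collar between 0.822 and 1.062 rad and horizontal distance between driver_foot and driver_stand below 0.008 m and z of driver_foot in the frame of driver_stand below 0.02 m), for 0.3 s.
At the end, for the whole second after the job is handed in: The collar is within 0.12 rad of number 3; the driver stands upright (within 7 degrees) on the floor of the driver well (no more than 6 mm above it); every jar present stands upright (within 8 degrees) on the floor of a jar cell of the tray, which has room for one jar a cell (value of joint clutch_collar between 0.822 and 1.062 rad and horizontal distance between driver_foot and driver_well below 0.025 m and z of driver_foot in the frame of driver_well between -0.005 and 0.006 m and angle between driver_foot's own z axis and vertical below 0.12 rad and x of jar_a_centre in the frame of kit_tray between -0.06 and 0.06 m and y of jar_a_centre in the frame of kit_tray between -0.07 and 0.13 m and z of jar_a_centre in the frame of kit_tray between 0.0365 and 0.0485 m and angle between each of jar_a_centre, jar_b_centre, jar_c_centre, jar_d_centre's own z axis and vertical below 0.15 rad and x of jar_b_centre in the frame of kit_tray between -0.06 and 0.06 m and y of jar_b_centre in the frame of kit_tray between -0.07 and 0.13 m and z of jar_b_centre in the frame of kit_tray between 0.043 and 0.055 m and x of jar_c_centre in the frame of kit_tray between -0.06 and 0.06 m and y of jar_c_centre in the frame of kit_tray between -0.07 and 0.13 m and z of jar_c_centre in the frame of kit_tray between 0.0385 and 0.0505 m and x of jar_d_centre in the frame of kit_tray between -0.06 and 0.06 m and y of jar_d_centre in the frame of kit_tray between -0.07 and 0.13 m and z of jar_d_centre in the frame of kit_tray between 0.038 and 0.05 m); the robot touches nothing.
It fails at once if the driver tips over or is laid down (angle between driver_foot's own z axis and vertical above 0.7 rad).
It fails at once if the eraser is pushed away (distance of eraser from where it was at the start of the episode above 0.03 m).
It fails at once if the glue bottle is pushed away (distance of glue_bottle from where it was at the start of the episode above 0.03 m).
Of jar_a, jar_b, jar_c, jar_d only 2 to 4 are there at a start; the rules pass over those that are not, and their reading is None.
At some moment in a run one of jar_a, jar_c, jar_d may be knocked a few centimetres aside while the robot is not near it.
It also fails if it takes over 210 s, if anything falls off the work surface, if the arm or the gripper's body presses on something with over 40 N, if the wrist force passes 120 N, or if a joint passes its speed limit or range.

## Working session

There is one attempt and no reset: what is moved stays moved. The work goes in short steps, Python scripts to look and compute and a tool call to move; the robot and the scene stay as the last step left them, time stands still between calls to the robot, and variables do not carry over. Pictures are saved under pics/ and viewed, and the job is handed in when it is done.

Besides the shell and the picture viewer there is one more tool, called after "Request:" as name(argument=value, ...) on one line, values as JSON. play_rows: Moves the arm, as the interface text tells. Its arguments: {"type":"object","properties":{"deltas":{"type":"array","items":{"type":"number"}},"squeeze":{"type":"number"}},"required":["deltas"]}

```bash
mkdir -p pics; ls; cat > h.py <<'E'
import numpy as np, cv2
from workcell import readout, viewer, order
def grab(n,save=None):
    f=viewer.grab_frame(n)
    if save: cv2.imwrite('pics/'+save,f['image'])
    return f
def K(f): return np.array([[f['fx'],0,f['cx']],[0,f['fy'],f['cy']],[0,0,1.]])
def ray(f,u,v):
    p=cv2.undistortPoints(np.array([[[u,v]]],float),K(f),np.array(f['D'],float))[0,0]
    R=np.array(f['R']);t=np.array(f['t'])
    return -R.T@t, R.T@np.array([p[0],p[1],1.])
def atz(f,u,v,z):
    o,d=ray(f,u,v); return o+d*(z-o[2])/d[2]
def proj(f,X):
    R=np.array(f['R']);t=np.array(f['t'])
    p,_=cv2.projectPoints(np.array(X,float).reshape(-1,1,3),cv2.Rodrigues(R)[0],t,K(f),np.array(f['D'],float)); return p[:,0]
def cloud(f):
    d=f['depth'];h,w=d.shape
    uu,vv=np.meshgrid(np.arange(w),np.arange(h))
    p=cv2.undistortPoints(np.stack([uu,vv],-1).reshape(-1,1,2).astype(float),K(f),np.array(f['D'],float))[:,0]
    c=np.c_[p*d.reshape(-1,1),d.reshape(-1)]
    X=(c-np.array(f['t']))@np.array(f['R'])
    X[d.reshape(-1)==0]=np.nan
    return X.reshape(h,w,3)
E
python3 - <<'E'
from h import *
s=readout.read_state();print(s)
for n in ['scene','side','wrist']:
    f=grab(n,n+'0.png'); print(n,f['fx'],f['cx'],f['D'],-np.array(f['R']).T@np.array(f['t']))
    for t in ['kit_tray','driver_stand','driver_foot','collar_grip','jar_a_centre','jar_b_centre','jar_c_centre','jar_d_centre','cork_sheet','eraser','glue_bottle','driver_well','lamp_lead_end']:
        r=viewer.landmark_of(n,t)
        print(t,[(round(q['xy'][0]*512),round(q['xy'][1]*384),round(q['score'],2)) for q in r])
E
```

```text
pics
{'time_s': 0.0, 'joint_positions': array([-1.25700070e+00,  1.50980870e-01,  1.43799443e+00, -7.68699475e-07,
        1.55382102e+00, -1.33972469e-01]), 'qd': array([-9.84400306e-04,  6.06358257e-04,  4.04927073e-04,  7.19180593e-04,
        8.43090274e-06,  6.85638418e-04]), 'tau': array([ 2.58291648e-04, -7.13051105e+01, -5.70870709e+01, -1.82885119e-04,
        8.94001394e-03, -8.04631054e-05]), 'ee_pos': array([ 248.87026378, -518.08500187,  230.69660841]), 'tcp_rot': array([-2.65854806e+00,  1.67238836e+00,  1.45199774e-03]), 'wrist_force': array([ 0.17178168, -0.69684857,  1.33541962]), 'moment': array([-0.00430341, -0.06012406, -0.01842036]), 'grip_width': 1.0049189651612793}
scene 439.42202090122294 256.21032678215516 [-0.12440382  0.          0.          0.          0.        ] [-362.21209326 1003.54344342  977.37475213]
kit_tray [(210, 296, 0.52)]
driver_stand [(215, 299, 0.64)]
driver_foot [(212, 294, 0.78)]
collar_grip [(209, 256, 0.68), (172, 276, 0.57)]
jar_a_centre []
jar_b_centre [(225, 266, 0.74)]
jar_c_centre [(262, 230, 0.52)]
jar_d_centre [(259, 312, 0.87), (
[... 532 characters left out ...]
entre [(177, 308, 0.74), (176, 280, 0.68), (217, 289, 0.59)]
jar_c_centre [(245, 216, 0.72), (273, 191, 0.22)]
jar_d_centre [(265, 300, 0.87), (235, 225, 0.54), (316, 198, 0.5), (267, 195, 0.16)]
cork_sheet [(231, 243, 0.72)]
eraser [(175, 308, 0.5)]
glue_bottle [(179, 273, 0.65)]
driver_well [(253, 202, 0.73)]
lamp_lead_end [(273, 188, 0.25)]
wrist 309.246408241548 258.7575744573849 [-0.03673668  0.          0.          0.          0.        ] [ 307.93670343 -488.67392791  373.91125711]
kit_tray []
driver_stand []
driver_foot []
collar_grip []
jar_a_centre []
jar_b_centre []
jar_c_centre []
jar_d_centre [(46, 116, 0.77)]
cork_sheet []
eraser []
glue_bottle []
driver_well []
lamp_lead_end []
```

View pics/scene0.png

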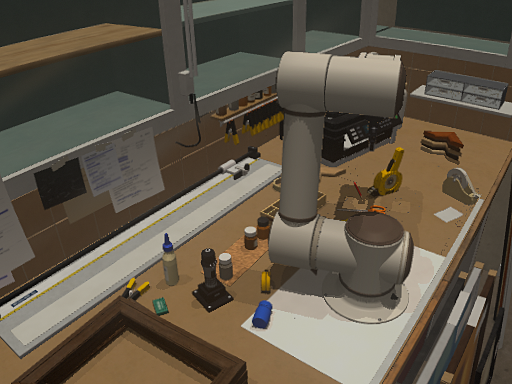

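View pics/side0.png

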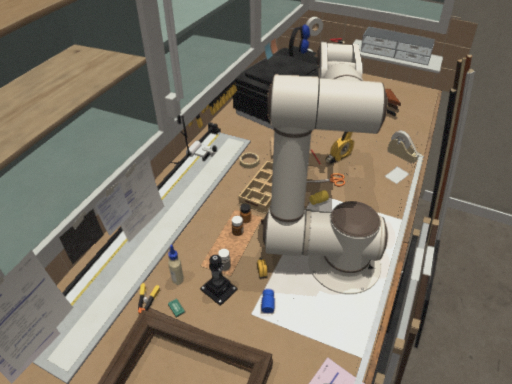

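View pics/wrist0.png

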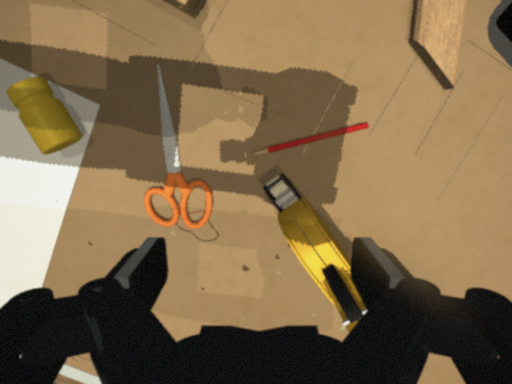

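```bash
python3 - <<'E'
from h import *
for n,(x0,x1,y0,y1) in [('scene',(130,370,150,350)),('side',(130,350,130,340))]:
    im=cv2.imread(f'pics/{n}0.png')[y0:y1,x0:x1]
    cv2.imwrite(f'pics/{n}0z.png',cv2.resize(im,None,fx=2.8,fy=2.8,interpolation=cv2.INTER_CUBIC))
E
```

```text
(no output)
```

View pics/scene0z.png

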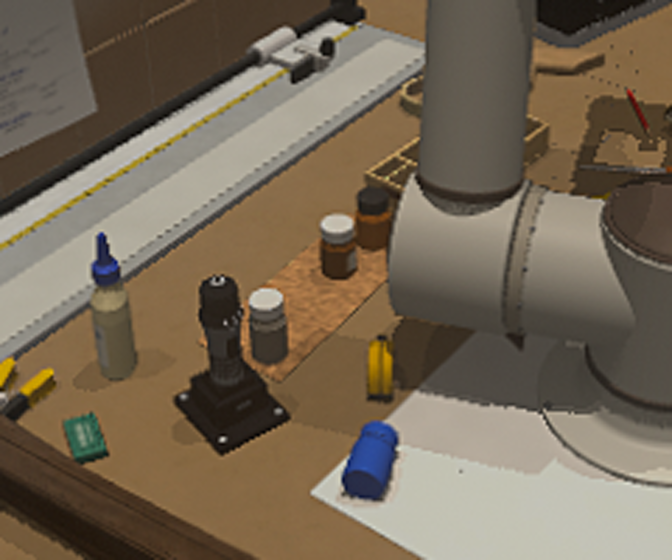

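View pics/side0z.png

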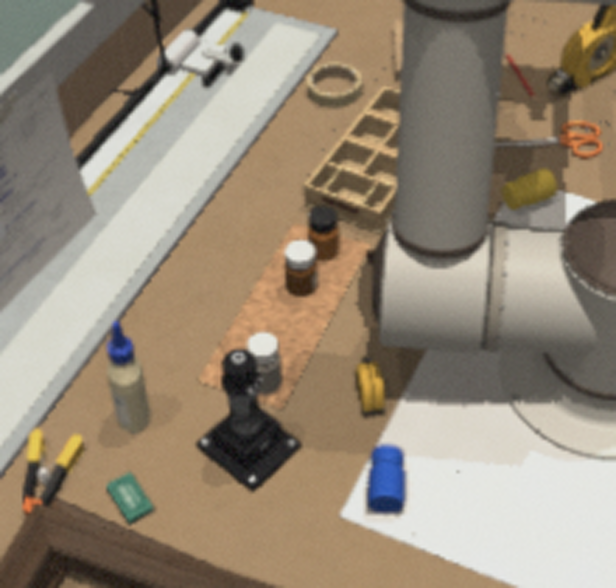

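Candidates (scene picture): grey jar b (225,266), amber/white-lid jar d (250,237), amber/black-lid jar c (262,230); decoys are the blue jar lying at (262,315) and the yellow one at side (319,198). Driver is at (210,275). Jar a is not seen yet, but may be hidden by the arm. Next I measure with depth.

```bash
python3 - <<'E'
from h import *
F={}
for n in ['scene','side']:
    f=grab(n); X=cloud(f); F[n]=f
    np.save(f'{n}_cloud.npy',X)
    for t in ['driver_stand','clutch_collar','jar_b_centre','jar_c_centre','jar_d_centre','jar_a_centre','cork_sheet','eraser','glue_bottle','kit_tray']:
        for r in viewer.cut_out(n,t)[:3]:
            m=r['mask']; P=X[m]; P=P[~np.isnan(P[:,0])]
            if len(P)<5: continue
            a,b,c=np.percentile(P,2,0).round(),np.percentile(P,50,0).round(),np.percentile(P,98,0).round()
            top=P[P[:,2]>c[2]-4]
            print(n,t,round(r['score'],2),m.sum(),'uv',np.round(r['xy']*np.array([512,384])),a,b,c,'top',top.mean(0).round(1) )
E
```

```text
scene driver_stand 0.93 673 uv [212. 298.] [320. 267.   5.] [351. 321.  16.] [428. 350.  51.] top [370.1 309.5  49.5]
scene driver_stand 0.28 216 uv [210. 259.] [352. 284. 142.] [364. 309. 163.] [387. 321. 182.] top [370.7 303.9 180.2]
scene clutch_collar 0.57 228 uv [206. 261.] [353. 280. 141.] [365. 309. 164.] [394. 320. 182.] top [371.6 303.7 180.3]
scene jar_b_centre 0.56 336 uv [224. 267.] [380. 186.   5.] [391. 211.  56.] [417. 223.  90.] top [401.3 202.7  88.2]
scene jar_b_centre 0.45 288 uv [271. 210.] [ 359. -385.   15.] [ 469. -177.   40.] [ 501. -117.   53.] top [ 441.  -166.8   68.2]
scene jar_c_centre 0.61 261 uv [261. 227.] [413. -70.   8.] [427. -38.  52.] [455. -24.  83.] top [425.1 -38.2  86.1]
scene jar_c_centre 0.47 276 uv [271. 214.] [ 361. -385.   16.] [ 470. -176.   40.] [ 500. -120.   51.] top [ 455.5 -204.1   49. ]
scene jar_d_centre 0.8 271 uv [252. 239.] [412.   2.   5.] [424.  36.  50.] [448.  49.  81.] top [431.3  27.8  78.9]
scene jar_d_centre 0.62 384 uv [261. 314.] [159. 248.  12.] [183. 297.  42.] [210. 322.  50.] top [187.9 288.7  48.3]
scene jar_a_ce
[... 1751 characters left out ...]
 62.4  10.2]
side eraser 0.57 413 uv [216. 271.] [354. 220.  42.] [368. 311. 135.] [403. 323. 187.] top [374.7 300.6 186.3]
side eraser 0.45 174 uv [175. 305.] [440. 407.   0.] [467. 434.  14.] [496. 457.  21.] top [466.5 432.9  18.5]
side eraser 0.34 168 uv [246. 215.] [414. -62.   9.] [428. -36.  56.] [453. -25.  82.] top [434.4 -44.5  80.2]
side glue_bottle 0.68 386 uv [174. 265.] [510. 308.   6.] [522. 334. 100.] [545. 348. 183.] top [531.8 323.1 184.7]
side kit_tray 0.76 1087 uv [261. 194.] [ 374. -389.    2.] [ 453. -189.   34.] [ 499. -114.   53.] top [ 442.4 -212.    56.9]
side kit_tray 0.17 426 uv [218. 270.] [353. 223.  45.] [368. 311. 131.] [399. 323. 186.] top [375.4 302.3 185.3]
```

```bash
cat >> h.py <<'E'
from scipy.spatial.transform import Rotation as Rt
def st():
    s=readout.read_state(); R=Rt.from_rotvec(s['tcp_rot']).as_matrix()
    yaw=np.degrees(np.arctan2(R[1,0],R[0,0]))
    print('t',round(s['time_s'],2),'tcp',s['ee_pos'].round(1),'xyaw',yaw.round(1),'tilt',np.degrees(np.arccos(-R[2,2])).round(2),'j',s['joint_positions'].round(3),'F',s['wrist_force'].round(1),'M',s['moment'].round(2),'w',round(s['grip_width'],3))
    return s,R,yaw
def to(x,y,z,yaw=None,R=None,p=None):
    """shift in tool axes in cm to go to world point at the present orientation"""
    s,Rr,yw=st()
    d=Rr.T@(np.array([x,y,z])-s['ee_pos'])/10
    print('tool shift cm',d.round(2),'dist',np.linalg.norm(d).round(2))
    if yaw is not None:
        dd=-(yaw-yw); dd=(dd+180)%360-180
        print('turn deg about tool z',round(dd,1),'(or mod 180:',round((dd+90)%180-90,1),')')
    return d
E
python3 - <<'E'
from h import *
s,R,y=st();print(R.round(3))
f=viewer.grab_frame('wrist')
print('cam in tool', R.T@(-np.array(f['R']).T@np.array(f['t'])-s['ee_pos']), (np.array(f['R'])@R).round(3))
to(310,-200,330)
E
```

```text
t 3.2 tcp [ 248.9 -518.3  231.3] xyaw -64.3 tilt 0.01 j [-1.257  0.15   1.437 -0.     1.554 -0.134] F [0.7 0.7 0.1] M [ 0.03 -0.03  0.01] w 1.0
[[ 0.433 -0.901 -0.   ]
 [-0.901 -0.433  0.   ]
 [-0.    -0.    -1.   ]]
cam in tool [  -1.15461557  -66.00706305 -142.65126976] [[ 1.     0.     0.001]
 [ 0.     0.965 -0.264]
 [-0.001  0.264  0.965]]
t 3.25 tcp [ 248.9 -518.3  231.3] xyaw -64.3 tilt 0.01 j [-1.257  0.15   1.437 -0.     1.554 -0.134] F [ 0.  -0.4  0.3] M [ 0.04  0.01 -0.02] w 1.0
tool shift cm [-26.05 -19.29  -9.87] dist 33.88
```

Request:
play_rows(deltas=[0,-2.6,-1.93,-1,0,0,-2.6,-1.93,-1,0,0,-2.6,-1.93,-1,0,0,-2.6,-1.93,-1,0,0,-2.6,-1.93,-1,0,0,-2.6,-1.93,-1,0,0,-2.6,-1.93,-1,0,0,-2.6,-1.93,-1,0,0,-2.6,-1.93,-1,0,0,-2.6,-1.93,-1,0,0,0,0,0,0,0,0,0,0,0])

```text
time_s: 4.45
ee_pos: [310.5, -200.1, 331.6]
tcp_rot: [2.66, -1.671, 0.002]
wrist_force: [-0.7, -0.1, -0.2]
grip_width: 1.001
```

```bash
python3 - <<'E'
from h import *
st()
f=grab('wrist','w1.png'); X=cloud(f); np.save('w1.npy',X); 
for t in ['kit_tray','driver_well','cell0','jar_a_centre','jar_c_centre']:
    r=viewer.landmark_of('wrist',t); print(t,[(round(q['xy'][0]*512),round(q['xy'][1]*384),round(q['score'],2),atz(f,q['xy'][0]*512,q['xy'][1]*384,6).round()) for q in r])
E
```

```text
t 4.45 tcp [ 310.5 -200.1  331.6] xyaw -64.3 tilt 0.06 j [-0.782 -0.302  1.658 -0.     1.784  0.34 ] F [-0.7 -0.1 -0.2] M [ 0.02  0.01 -0.02] w 1.001
kit_tray [(327, 86, 0.62, array([ 437., -246.,    6.]))]
driver_well [(270, 54, 0.97, array([ 439., -153.,    6.])), (328, 86, 0.4, array([ 438., -248.,    6.]))]
cell0 [(397, 105, 0.86, array([ 459., -353.,    6.])), (376, 145, 0.72, array([ 395., -355.,    6.])), (334, 120, 0.65, array([ 400., -280.,    6.])), (293, 93, 0.64, array([ 407., -207.,    6.])), (317, 55, 0.6, array([ 468., -214.,    6.])), (360, 83, 0.55, array([ 462., -287.,    6.]))]
jar_a_centre []
jar_c_centre [(194, 13, 0.82, array([443., -36.,   6.]))]
```

View pics/w1.png

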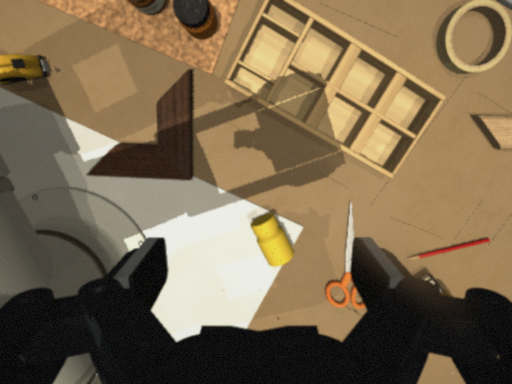

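```bash
python3 - <<'E'
from h import *
f=viewer.grab_frame('wrist'); X=cloud(f); im=f['image']
crop=im[0:190,210:460]; cv2.imwrite('pics/w1z.png',cv2.resize(crop,None,fx=3,fy=3,interpolation=cv2.INTER_CUBIC))
for uv in [(443,98),(391,175),(226,80),(270,0)]: print(uv,atz(f,*uv,48).round(1))
# rim points from depth
m=(abs(X[...,2]-48)<5)&(X[...,1]<-90)&(X[...,1]>-420)&(X[...,0]>340)&(X[...,0]<540)
P=X[m][:,:2].astype(np.float32); print(len(P)); r=cv2.minAreaRect(P); print(r)
print(np.unique(X[m][:,2].round(),return_counts=True))
E
```

```text
(443, 98) [ 485.6 -388.3   48. ]
(391, 175) [ 364.6 -380.5   48. ]
(226, 80) [ 379.6 -118.1   48. ]
(270, 0) [ 489.5 -128.4   48. ]
6751
((433.4693603515625, -253.09957885742188), (271.0050964355469, 131.26808166503906), 86.82503509521484)
(array([43., 44., 45., 46., 47., 48., 49., 50., 51.]), array([  62,  134,  223,  822, 2209, 2289,  905,   99,    8]))
```

View pics/w1z.png

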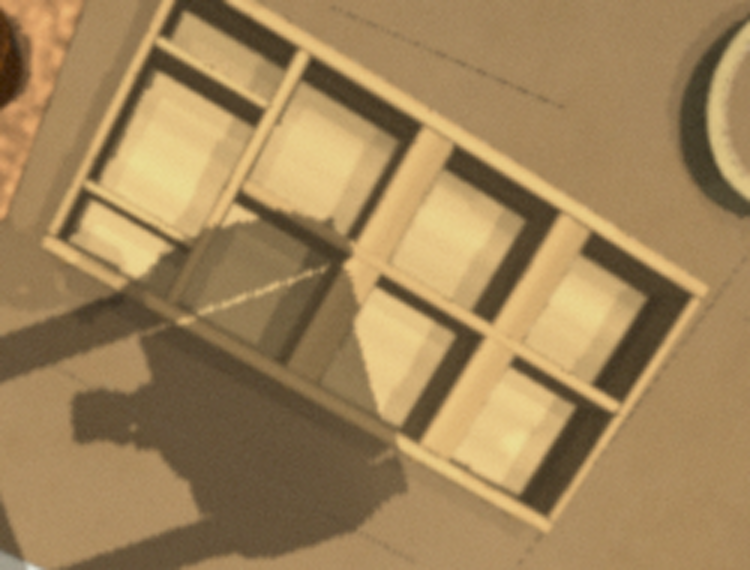

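```bash
cat >> h.py <<'E'
TC=np.array([433.5,-253.1]); ty=np.array([-0.0554,-0.9985]); tx=np.array([-0.9985,0.0554])
def tray(x,y): return TC+x*tx+y*ty
E
python3 - <<'E'
from h import *
f=viewer.grab_frame('wrist'); im=f['image']
# rectify rim plane z=48 and floor plane z=6 top view, 2px/mm
for z in (48,6):
    ys=np.arange(-145,145,.5); xs=np.arange(-75,75,.5)
    XX,YY=np.meshgrid(ys,xs)  # cols=y, rows=x
    W=TC+YY[...,None]*tx+XX[...,None]*ty
    P=np.dstack([W,np.full(XX.shape,z)])
    uv=proj(f,P.reshape(-1,3)).reshape(*XX.shape,2).astype(np.float32)
    o=cv2.remap(im,uv[...,0],uv[...,1],cv2.INTER_LINEAR)
    for k,yy in enumerate(range(-140,145,20)): cv2.line(o,((yy+145)*2,0),((yy+145)*2,8),(0,0,255),1)
    if z==48: A=o
    else: A=np.vstack([A,o])
cv2.imwrite('pics/rect.png',A); print(A.shape)
E
```

```text
(600, 580, 3)
```

View pics/rect.png

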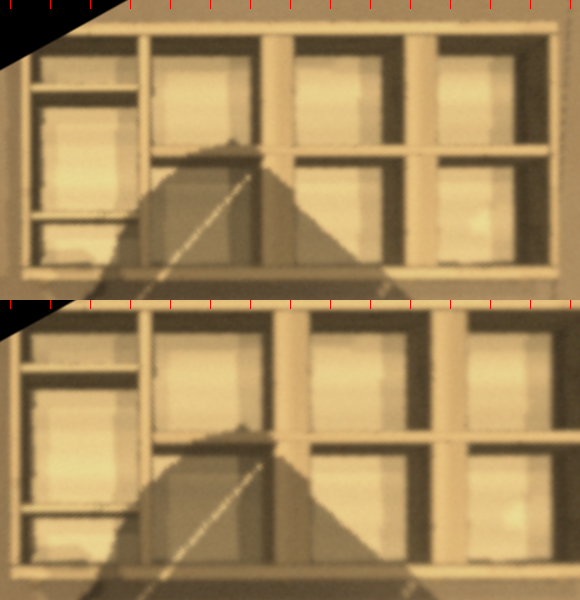

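```bash
python3 - <<'E'
from h import *
to(310,50,300);to(290,290,260,90)
E
```

```text
t 4.85 tcp [ 310.2 -200.8  331.1] xyaw -64.4 tilt 0.04 j [-0.784 -0.301  1.658  0.     1.785  0.34 ] F [0.4 0.3 0.8] M [-0.03  0.01  0.01] w 1.0
tool shift cm [-22.62 -10.82   3.12] dist 25.27
t 4.85 tcp [ 310.2 -200.8  331.1] xyaw -64.4 tilt 0.04 j [-0.784 -0.301  1.658  0.     1.785  0.34 ] F [0.4 0.3 0.8] M [-0.03  0.01  0.01] w 1.0
tool shift cm [-45.13 -19.39   7.13] dist 49.63
turn deg about tool z -154.4 (or mod 180: 25.6 )
```

Request:
play_rows(deltas=[0,-3.22,-1.385,0.51,0,0,-3.22,-1.385,0.51,0,0,-3.22,-1.385,0.51,0,0,-3.22,-1.385,0.51,0,0,-3.22,-1.385,0.51,0,0,-3.22,-1.385,0.51,0,0,-3.22,-1.385,0.51,0,0,-3.22,-1.385,0.51,0,0,-3.22,-1.385,0.51,0,0,-3.22,-1.385,0.51,0,0,-3.22,-1.385,0.51,0,0,-3.22,-1.385,0.51,0])

```text
time_s: 6.05
ee_pos: [292.5, 221.4, 269.9]
tcp_rot: [-2.659, 1.673, -0.0]
wrist_force: [0.9, -1.3, 0.4]
grip_width: 1.003
```

Request:
play_rows(deltas=[0,-3.22,-1.385,0.51,0,0,-3.22,-1.385,0.51,0,0,0,0,0,-8.5,0,0,0,0,-8.5,0,0,0,0,-8.5,0,0,0,0,-8.5,0,0,0,0,-8.5,0,0,0,0,-8.5,0,0,0,0,-8.5,0,0,0,0,-8.5,0,0,0,0,-8.5,0,0,0,0,-8.5])

```text
time_s: 7.25
ee_pos: [290.1, 289.8, 259.8]
tcp_rot: [3.089, 0.572, -0.0]
wrist_force: [0.2, 0.3, -0.1]
grip_width: 1.0
```

Request:
play_rows(deltas=[0,0,0,0,-8.5,0,0,0,0,-8.5,0,0,0,0,-8.5,0,0,0,0,-8.5,0,0,0,0,-8.5,0,0,0,0,-8.5,0,0,0,0,-8.5,0,0,0,0,-8.5,0,0,0,0,0])

```text
time_s: 8.15
ee_pos: [290.1, 289.8, 259.8]
tcp_rot: [-2.244, -2.198, 0.0]
wrist_force: [0.7, 0.4, 0.1]
grip_width: 0.999
```

```bash
python3 - <<'E'
from h import *
st()
f=grab('wrist','w2.png'); X=cloud(f); np.save('w2.npy',X)
cv2.imwrite('pics/w2z.png',cv2.resize(f['image'][0:220,130:390],None,fx=3,fy=3,interpolation=cv2.INTER_CUBIC)[:600])
for t in ['driver_stand','collar_grip','clutch_collar','driver_foot','jar_b_centre','jar_a_centre']:
    r=viewer.landmark_of('wrist',t); print(t,[(round(q['xy'][0]*512),round(q['xy'][1]*384),round(q['score'],2)) for q in r])
grab('scene','s2.png')
E
```

```text
t 8.15 tcp [290.1 289.8 259.8] xyaw 88.8 tilt 0.02 j [ 0.597 -0.21   1.731  0.     1.621 -0.954] F [0.7 0.4 0.1] M [-0.02  0.05 -0.03] w 0.999
driver_stand [(266, 220, 0.92)]
collar_grip [(269, 225, 0.24)]Traceback (most recent call last):
  File "<stdin>", line 6, in <module>
ValueError: it knows: cell, collar_grip, cork_sheet, driver_foot, driver_stand, driver_well, eraser, glue_bottle, jar_a_centre, jar_b_centre, jar_c_centre, jar_d_centre, kit_tray, lamp_lead_end
```

View pics/w2.png

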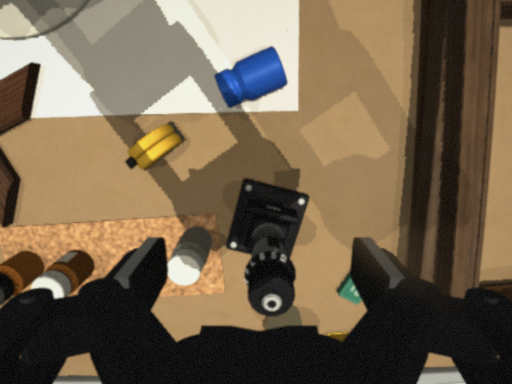

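```bash
python3 - <<'E'
from h import *
f=grab('wrist')
cv2.imwrite('pics/w2z.png',cv2.resize(f['image'][170:330,215:330],None,fx=5,fy=5,interpolation=cv2.INTER_CUBIC)[::,:][:800])
cv2.imwrite('pics/w2z.png',cv2.resize(f['image'][215:325,215:330],None,fx=5.4,fy=5.4,interpolation=cv2.INTER_CUBIC))
f=grab('scene');cv2.imwrite('pics/s2z.png',cv2.resize(f['image'][240:310,180:250],None,fx=8,fy=8,interpolation=cv2.INTER_CUBIC))
E
```

```text
(no output)
```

View pics/w2z.png

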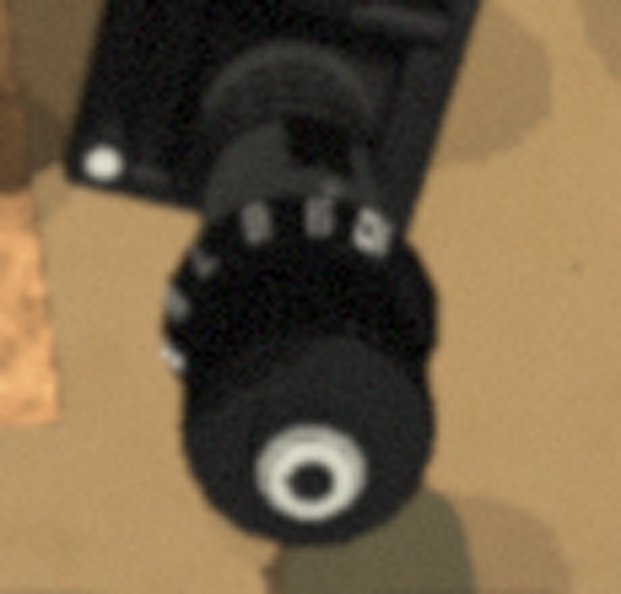

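View pics/s2z.png

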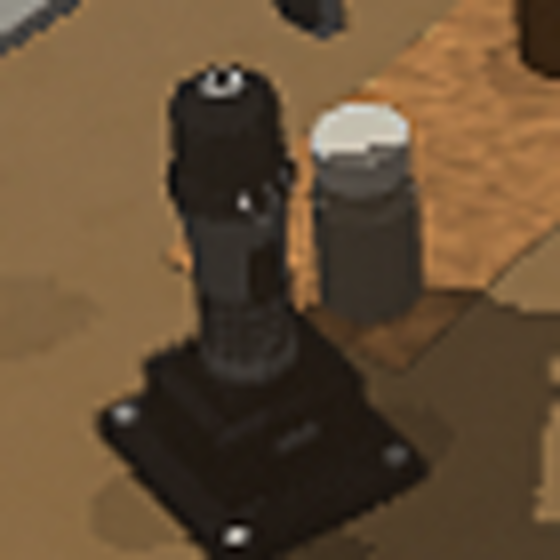

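```bash
python3 - <<'E'
from h import *
f=viewer.grab_frame('wrist'); X=cloud(f); im=f['image']
# stand dark pixels
g=im.max(2); 
m=(X[...,2]>5)&(X[...,2]<62)&(g<75)&(X[...,0]>290)&(X[...,0]<460)&(X[...,1]>230)&(X[...,1]<380)
m=cv2.morphologyEx(m.astype(np.uint8),cv2.MORPH_OPEN,np.ones((3,3)))>0
P=X[m&(X[...,2]<20)]; print(m.sum(),cv2.minAreaRect(P[:,:2].astype(np.float32)), P.mean(0))
# corner screws: bright spots
for uv in [(304,201),(249,187),(233,246)]: print(atz(f,*uv,12.))
# nose ring
b=(g>130); b[:290]=0;b[315:]=0;b[:,:258]=0;b[:,286:]=0
v,u=np.nonzero(b); print(len(u),u.mean(),v.mean(),atz(f,u.mean(),v.mean(),188))
mm=(X[...,2]>165)&(X[...,0]>300)&(X[...,1]>250)&(X[...,0]<430)&(X[...,1]<350)
print(X[mm].mean(0),np.nanpercentile(X[mm],[2,98],axis=0))
E
```

```text
3618 ((373.7248229980469, 299.2371520996094), (91.236572265625, 102.02069091796875), 74.01280212402344) [350.04084255 297.28925969  11.66812204]
[345.62607806 349.46152609  12.        ]
[324.52274812 277.37287743  12.        ]
[408.03612928 252.35156781  12.        ]
196 271.6938775510204 302.015306122449 [374.26282111 298.98893244 188.        ]
[368.19896652 300.34222824 183.83112808] [[300.62366984 281.21230743 166.65068426]
 [392.25703346 333.49408467 296.78290323]]
```

Request:
play_rows(deltas=[0,0,0,0,7.4,0,0,0,0,7.4,0,1.6,3.92,0,0,0,1.6,3.92,0,0,0,0,0,2.5,0,0,0,0,2.0,0,0,0,0,0,0])

```text
time_s: 9.15
ee_pos: [373.5, 298.3, 212.5]
tcp_rot: [-2.512, -1.885, 0.007]
wrist_force: [-0.8, 0.5, 0.5]
grip_width: 0.999
```

```bash
python3 - <<'E'
from h import *
to(374.3,299,152,74)
f=grab('wrist','w3.png')
E
```

```text
t 9.15 tcp [373.5 298.3 212.5] xyaw 73.8 tilt 0.24 j [ 0.513 -0.043  1.679  0.     1.51  -0.775] F [-0.8  0.5  0.5] M [-0.   -0.02  0.07] w 0.999
tool shift cm [0.1  0.08 6.05] dist 6.05
turn deg about tool z -0.2 (or mod 180: -0.2 )
```

View pics/w3.png

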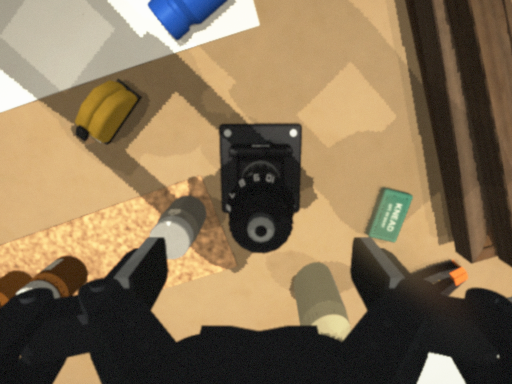

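```bash
python3 - <<'E'
from h import *
s,R,y=st()
f=grab('wrist'); im=f['image']
cv2.imwrite('pics/w3z.png',cv2.rotate(cv2.resize(im[140:260,210:320],None,fx=5,fy=5,interpolation=cv2.INTER_CUBIC),cv2.ROTATE_180))
v,u=np.nonzero((im.max(2)>110)[210:250,240:285]); v=v+210;u=u+240
print(len(u),u.mean(),v.mean(),atz(f,u.mean(),v.mean(),188))
c,r=cv2.minEnclosingCircle(np.c_[u,v].astype(np.float32)); print(c,r,atz(f,*c,188))
print('tcp axis at 188',proj(f,[[*s['ee_pos'][:2],188]]))
m=(im.max(2)<85); 
E
```

```text
t 9.2 tcp [373.8 298.7 214.4] xyaw 73.8 tilt 0.11 j [ 0.513 -0.045  1.677  0.     1.512 -0.775] F [ 0.  -0.2  0.2] M [-0.02  0.02 -0.06] w 0.996
197 265.6903553299492 239.0761421319797 [383.01373597 300.7782872  188.        ]
(262.0, 244.5) 22.455610275268555 [385.77361993 297.70795121 188.        ]
tcp axis at 188 [[257.92516941 226.07295339]]
```

View pics/w3z.png

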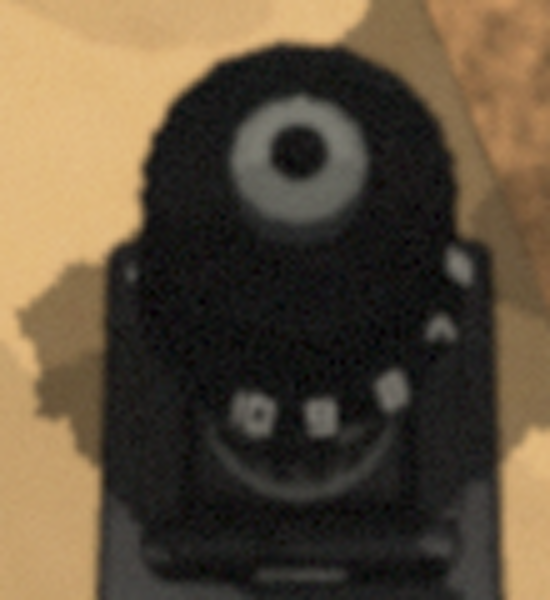

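Request:
play_rows(deltas=[0,0.12,0.16,2.0,0,0,0,0,2.0,0,0,0,0,2.0,0,0,0,0,0.2,0,0,0,0,0,0])

```text
time_s: 9.75
ee_pos: [376.2, 299.9, 154.2]
tcp_rot: [2.511, 1.887, 0.002]
wrist_force: [0.7, 0.2, 0.1]
grip_width: 0.999
```

```bash
python3 - <<'E'
from h import *
s,R,y=st()
f=grab('wrist','w4.png'); im=f['image']
cv2.imwrite('pics/w4z.png',cv2.rotate(cv2.resize(im[140:300,190:340],None,fx=4,fy=4,interpolation=cv2.INTER_CUBIC),cv2.ROTATE_180)[:600])
print('tcp axis at 188',proj(f,[[*s['ee_pos'][:2],188]]))
E
```

```text
t 9.75 tcp [376.2 299.9 154.2] xyaw 73.9 tilt 0.06 j [ 0.513 -0.007  1.763  0.     1.384 -0.776] F [0.7 0.2 0.1] M [0.06 0.01 0.01] w 0.999
tcp axis at 188 [[257.64054573 282.71514816]]
```

View pics/w4.png

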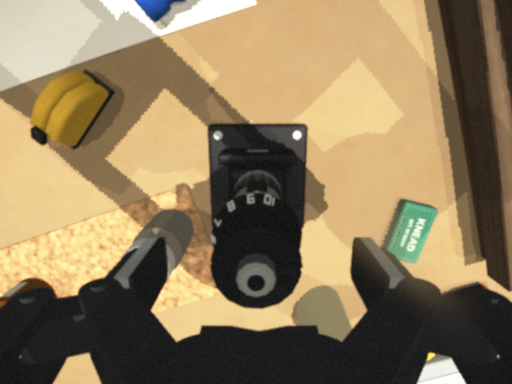

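View pics/w4z.png

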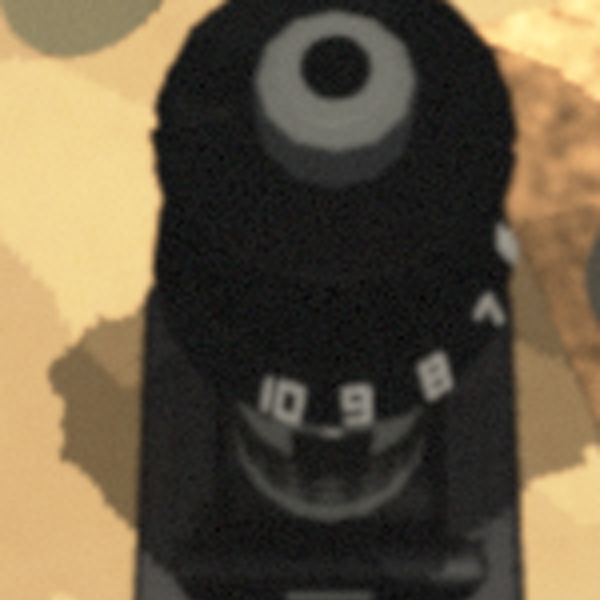

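Request:
play_rows(deltas=[0,-0.04,0,0.45,0,1,0,0,0,0,1,0,0,0,0,1,0,0,0,0,1,0,0,0,0,1,0,0,0,0,1,0,0,0,0,1,0,0,0,0], squeeze=40)

```text
time_s: 10.6
ee_pos: [376.1, 299.2, 148.8]
tcp_rot: [2.511, 1.887, 0.001]
wrist_force: [-1.1, -0.7, 6.2]
grip_width: 0.454
```

```bash
python3 - <<'E'
from h import *
s,R,y=st()
f=grab('wrist'); im=f['image']
cv2.imwrite('pics/w5.png',cv2.resize(im[100:384,130:400],None,fx=2,fy=2))
E
```

```text
t 10.6 tcp [376.1 299.2 148.8] xyaw 73.9 tilt 0.03 j [ 0.512 -0.004  1.771 -0.     1.373 -0.777] F [-1.1 -0.7  6.2] M [-0.28  0.14 -0.02] w 0.454
```

View pics/w5.png

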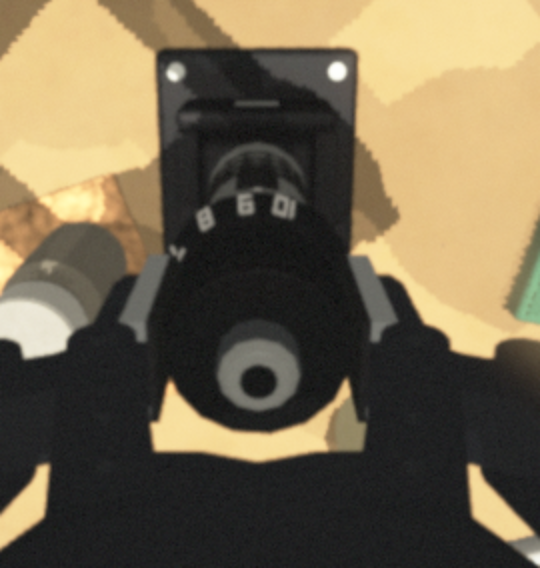

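Request:
play_rows(deltas=[1,0,0,0,8.2,1,0,0,0,8.2,1,0,0,0,8.2,1,0,0,0,8.2,1,0,0,0,8.2,1,0,0,0,8.2,1,0,0,0,8.2,1,0,0,0,8.2,1,0,0,0,8.2,1,0,0,0,8.2])

```text
time_s: 11.65
ee_pos: [376.5, 299.4, 148.9]
tcp_rot: [-3.132, 0.232, -0.002]
wrist_force: [2.2, 0.0, 3.8]
grip_width: 0.456
```

```bash
python3 - <<'E'
from h import *
s,R,y=st()
E
```

```text
t 11.65 tcp [376.5 299.4 148.9] xyaw -8.5 tilt 0.09 j [ 0.512 -0.003  1.771 -0.     1.372  0.66 ] F [2.2 0.  3.8] M [ 0.12 -0.74  0.01] w 0.456
```

Good: 82.4° turned so far. I continue with the remaining ~81°.

Request:
play_rows(deltas=[1,0,0,0,8.1,1,0,0,0,8.1,1,0,0,0,8.1,1,0,0,0,8.1,1,0,0,0,8.1,1,0,0,0,8.1,1,0,0,0,8.1,1,0,0,0,8.1,1,0,0,0,8.1,1,0,0,0,8.1,1,0,0,0,0,1,0,0,0,0])

```text
time_s: 12.85
ee_pos: [376.3, 299.0, 148.8]
tcp_rot: [-2.238, 2.204, -0.001]
wrist_force: [2.1, -3.2, 6.1]
grip_width: 0.454
```

```bash
python3 - <<'E'
from h import *
s,R,y=st()
f=grab('scene','s6.png'); cv2.imwrite('pics/s6z.png',cv2.resize(f['image'][230:310,170:260],None,fx=6,fy=6,interpolation=cv2.INTER_CUBIC))
E
```

```text
t 12.85 tcp [376.3 299.  148.8] xyaw -89.1 tilt 0.06 j [ 5.110e-01 -4.000e-03  1.771e+00 -1.000e-03  1.373e+00  2.067e+00] F [ 2.1 -3.2  6.1] M [-0.87 -0.46 -0.04] w 0.454
```

View pics/s6z.png

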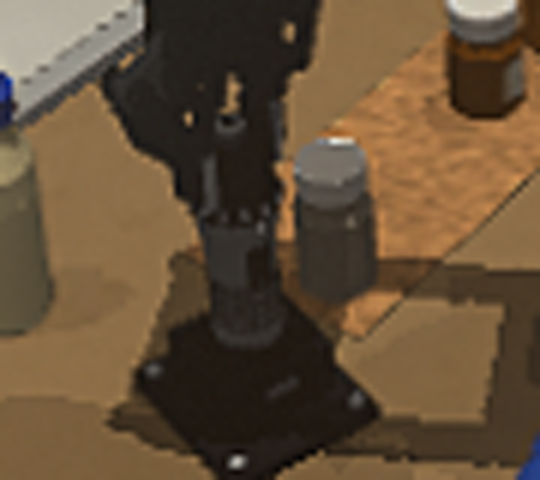

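Request:
play_rows(deltas=[0,0,0,0,0,0,0,0,0,0,0,0,0,0,0,0,0,0,0,0,0,0,0,0,0,0,0,0,-2,0,0,0,0,-2,0,0,0,0,-2,0,0,0,0,0,0])

```text
time_s: 13.8
ee_pos: [376.6, 299.7, 210.9]
tcp_rot: [-2.236, 2.202, -0.001]
wrist_force: [0.0, -0.5, -1.0]
grip_width: 1.0
```

Request:
play_rows(deltas=[0,0,0,0,-8.5,0,0,0,0,-8.5,0,0,0,0,-8.5,0,0,0,0,-8.5,0,0,0,0,-8.5,0,0,0,0,-8.5,0,0,0,0,-8.5,0,0,0,0,-8.5,0,0,0,0,-8.5,0,0,0,0,-8.5,0,0,0,0,-8.5,0,0,0,0,-8.5])

```text
time_s: 15.0
ee_pos: [375.7, 299.1, 207.7]
tcp_rot: [3.121, 0.361, -0.001]
wrist_force: [-0.1, 0.2, 0.7]
grip_width: 0.999
```

Request:
play_rows(deltas=[0,0,0,0,-8.5,0,0,0,0,-8.5,0,0,0,0,-8.5,0,0,0,0,-8.5,0,0,0,0,-8.5,0,0,0,0,-8.5,0,0,0,0,-8.5,0,0,0,0,-1.5,0,0,0,3,0,0,0,0,2.5,0,0,0,0,0,0])

```text
time_s: 16.1
ee_pos: [374.5, 298.4, 150.4]
tcp_rot: [-2.514, -1.883, 0.008]
wrist_force: [-1.3, 0.3, 1.3]
grip_width: 0.998
```

```bash
python3 - <<'E'
from h import *
s,R,y=st()
f=grab('wrist','w7.png'); im=f['image']
cv2.imwrite('pics/w7z.png',cv2.rotate(cv2.resize(im[140:300,190:340],None,fx=4,fy=4,interpolation=cv2.INTER_CUBIC),cv2.ROTATE_180)[:600])
E
```

```text
t 16.1 tcp [374.5 298.4 150.4] xyaw 73.7 tilt 0.29 j [ 0.512 -0.005  1.769  0.     1.382 -0.774] F [-1.3  0.3  1.3] M [ 0.06  0.04 -0.01] w 0.998
```

View pics/w7z.png

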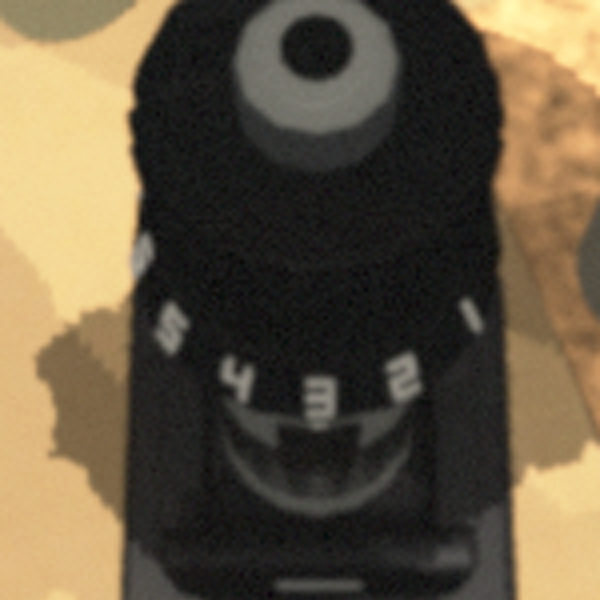

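Request:
play_rows(deltas=[0,0,0,-4,0,0,0,0,-4,0,0,0,0,-3,0,0,-2.83,1.72,0,0,0,-2.83,1.72,0,0,0,-2.83,1.72,0,0,0,0,0,0,-8.44,0,0,0,0,-8.44,0,0,0,0,-8.44,0,0,0,0,-8.44])

```text
time_s: 17.15
ee_pos: [402.1, 203.3, 265.2]
tcp_rot: [1.849, 2.538, 0.003]
wrist_force: [-0.2, 0.8, -0.0]
grip_width: 0.997
```

Request:
play_rows(deltas=[0,0,0,2,-8.44,0,0,0,2,-8.44,0,0,0,2,-8.44,0,0,0,2,-8.44,0,0,0,0,-8.44,0,0,0,0,0])

```text
time_s: 17.75
ee_pos: [402.1, 203.4, 184.6]
tcp_rot: [0.816, 3.033, 0.001]
wrist_force: [-0.3, 0.1, 1.2]
grip_width: 0.999
```

```bash
python3 - <<'E'
from h import *
s,R,y=st()
f=grab('wrist','w8.png'); X=cloud(f)
print('tcp axis at 87',proj(f,[[*s['ee_pos'][:2],87]]))
for t in ['jar_a_centre','jar_b_centre','jar_c_centre','jar_d_centre']:
    print(t,[(round(q['xy'][0]*512),round(q['xy'][1]*384),round(q['score'],2),atz(f,q['xy'][0]*512,q['xy'][1]*384,42).round(1)) for q in viewer.landmark_of('wrist',t)])
m=(X[...,2]>80)&(X[...,2]<95)&(X[...,0]>360)&(X[...,0]<450)&(X[...,1]<250)&(X[...,1]>150)
print(m.sum(),cv2.minEnclosingCircle(X[m][:,:2].astype(np.float32)), X[m].mean(0))
E
```

```text
t 17.75 tcp [402.1 203.4 184.6] xyaw 149.9 tilt 0.06 j [ 0.297 -0.092  1.781  0.     1.451 -2.319] F [-0.3  0.1  1.2] M [ 0.01  0.04 -0.01] w 0.999
tcp axis at 87 [[256.90084807 190.72971413]]
jar_a_centre []
jar_b_centre [(254, 178, 0.73, array([404.7, 202.2,  42. ])), (117, 21, 0.54, array([435.9,  25.7,  42. ]))]
jar_c_centre []
jar_d_centre [(119, 22, 0.89, array([435.4,  27.7,  42. ])), (479, 137, 0.66, array([203.2, 273.5,  42. ])), (217, 304, 0.29, array([509.3, 301.6,  42. ]))]
1839 ((402.26898193359375, 200.9282989501953), 19.992767333984375) [401.76757735 199.89933344  86.47921743]
```

View pics/w8.png

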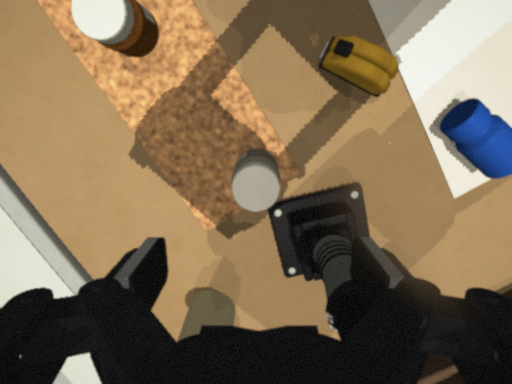

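Request:
play_rows(deltas=[0,-0.14,-0.24,3.2,0,0,0,0,3.5,0,0,0,0,3.5,0,0,0,0,2.9,0,0,0,0,0,0,1,0,0,0,0,1,0,0,0,0,1,0,0,0,0,1,0,0,0,0,1,0,0,0,0,1,0,0,0,0])

```text
time_s: 19.1
ee_pos: [402.8, 200.9, 54.1]
tcp_rot: [0.818, 3.031, 0.002]
wrist_force: [0.2, -0.5, 9.2]
grip_width: 0.507
```

```bash
python3 - <<'E'
from h import *
s,R,y=st()
f=grab('wrist','w9.png')
E
```

```text
t 19.1 tcp [402.8 200.9  54.1] xyaw 149.8 tilt 0.16 j [ 0.291  0.024  1.952  0.     1.163 -2.324] F [ 0.2 -0.5  9.2] M [-0.05  0.16  0.03] w 0.507
```

View pics/w9.png

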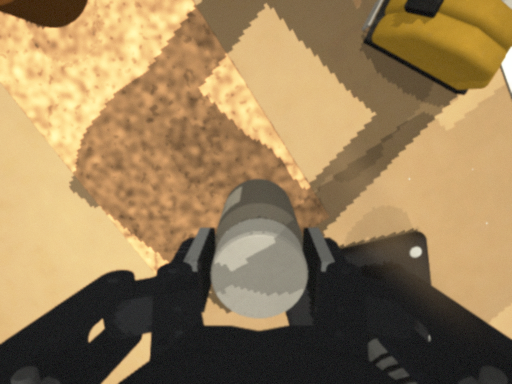

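Request:
play_rows(deltas=[1,0,0,-2,0,1,0,0,-3,0,1,0,0,-4,0,1,0,0,-4,0,1,0,0,0,0])

```text
time_s: 19.65
ee_pos: [403.7, 201.2, 188.3]
tcp_rot: [0.816, 3.026, 0.007]
wrist_force: [0.2, 0.2, -2.3]
grip_width: 0.505
```

```bash
python3 - <<'E'
from h import *
s,R,y=st()
L={}
for n in ['scene','side']:
    f=grab(n,n+'10.png'); X=cloud(f)
    for q in viewer.cut_out(n,'lamp_lead_end')[:2]:
        P=X[q['mask']];P=P[~np.isnan(P[:,0])]; print(n,q['score'],q['xy']*np.array([512,384]),np.percentile(P,[2,50,98],axis=0).round())
    print([(q['score'],q['xy']*np.array([512,384])) for q in viewer.landmark_of(n,'lamp_lead_end')])
for a,b in [((0,0),(0,0))]: pass
E
```

```text
t 19.65 tcp [403.7 201.2 188.3] xyaw 149.8 tilt 0.5 j [ 0.291 -0.098  1.78   0.     1.452 -2.324] F [ 0.2  0.2 -2.3] M [ 0.   -0.01  0.01] w 0.505Traceback (most recent call last):
  File "<stdin>", line 6, in <module>
ValueError: it knows: cell, clutch_collar, collar_grip, cork_sheet, driver_foot, driver_stand, driver_well, eraser, glue_bottle, jar_a_centre, jar_b_centre, jar_c_centre, jar_d_centre, kit_tray
```

View pics/scene10.png

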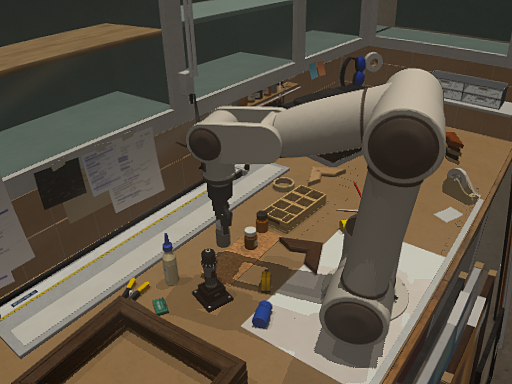

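```bash
python3 - <<'E'
from h import *
fs=grab('scene');fd=grab('side')
X=np.load('scene_cloud.npy');Xd=np.load('side_cloud.npy')
print(X[143:149,186:194,:][..., :].reshape(-1,3)[::6].round()); print(Xd[148:153,186:192].reshape(-1,3)[::4].round())
for a,b in [((190,147),(189,152)),((199,125),(184,125))]:
    o1,d1=ray(fs,*a);o2,d2=ray(fd,*b)
    A=np.c_[d1,-d2];k=np.linalg.lstsq(A,o2-o1,rcond=None)[0]
    print(o1+k[0]*d1,o2+k[1]*d2)
E
```

```text
[[ 926. -165.  213.]
 [ 918. -192.  205.]
 [ 927. -188.  200.]
 [ 573.  149.  414.]
 [ 576.  155.  412.]
 [ 930. -201.  185.]
 [ 931. -190.  184.]
 [ 929. -175.  185.]]
[[ 915. -360.   10.]
 [ 842. -293.   78.]
 [ 557.  113.  442.]
 [ 852. -273.   77.]
 [ 835. -281.   76.]
 [ 560.  111.  431.]
 [ 860. -280.   58.]
 [ 835. -278.   67.]]
[576.2040799  137.77021192 401.63405872] [559.98465419 105.90911957 423.10884698]
[676.70714682  -7.94226467 404.29223121] [664.29818525 -28.96270236 418.89739376]
```

Request:
play_rows(deltas=[1,0,0,0,8.54,1,0,0,0,8.54,1,0,0,0,8.54,1,0,0,0,8.54,1,0,0,0,8.54,1,0,0,0,8.54,1,0,0,0,8.54,1,-2,-0.05,0,0,1,-3.5,-0.05,0,0,1,-3.9,-0.05,0,0,1,-3.9,-0.05,0,0,1,-3.9,-0.05,0,0])

```text
time_s: 21.0
ee_pos: [398.6, 27.2, 181.3]
tcp_rot: [-2.219, -2.221, 0.002]
wrist_force: [0.5, 0.4, -1.7]
grip_width: 0.508
```

Request:
play_rows(deltas=[1,-3.9,-0.05,0,0,1,-3.9,-0.05,0,0,1,-3.9,-0.05,0,0,1,-3.9,-0.05,0,0,1,-3.9,-0.05,0,0,1,-3.9,-0.05,0,0,1,-3.9,-0.05,0,0,1,-3.9,-0.05,0,0,1,-3.9,-0.05,0,0,1,-2,-0.05,0,0,1,0,0,0,0])

```text
time_s: 22.1
ee_pos: [394.0, -344.1, 180.8]
tcp_rot: [-2.221, -2.218, -0.0]
wrist_force: [-0.5, 1.7, -0.9]
grip_width: 0.503
```

```bash
python3 - <<'E'
from h import *
print(tray(30.5,102))
to(*tray(30.5,102),58,90)
f=grab('wrist','w11.png')
E
```

```text
[ 397.39495 -353.2573 ]
t 22.1 tcp [ 394.  -344.1  180.8] xyaw 89.9 tilt 0.14 j [-0.865  0.067  1.632 -0.     1.445 -2.434] F [-0.5  1.7 -0.9] M [0.03 0.04 0.05] w 0.503
tool shift cm [-0.94  0.36 12.28] dist 12.32
turn deg about tool z -0.1 (or mod 180: -0.1 )
```

View pics/w11.png

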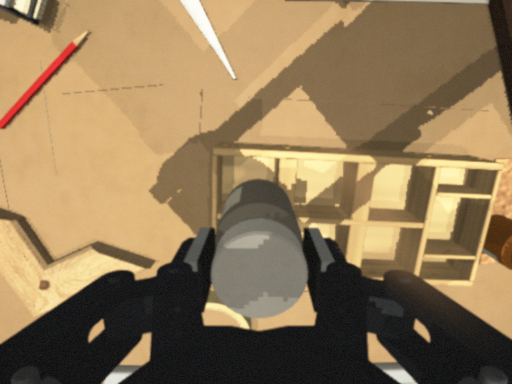

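Request:
play_rows(deltas=[1,-0.47,0.18,0,0,1,-0.47,0.18,0,0,1,0,0,3,0,1,0,0,3,0,1,0,0,3,0,1,0,0,2,0,1,0,0,1,0,1,0,0,0.3,0,1,0,0,0,0])

```text
time_s: 23.05
ee_pos: [398.7, -351.9, 59.9]
tcp_rot: [2.22, 2.222, 0.0]
wrist_force: [0.4, -0.1, 0.2]
grip_width: 0.505
```

```bash
python3 - <<'E'
from h import *
st()
f=grab('side'); cv2.imwrite('pics/sd12.png',cv2.resize(f['image'][120:260,180:330],None,fx=4,fy=4,interpolation=cv2.INTER_CUBIC))
E
```

```text
t 23.05 tcp [ 398.7 -351.9   59.9] xyaw 90.1 tilt 0.03 j [-0.868  0.183  1.762  0.     1.197 -2.44 ] F [ 0.4 -0.1  0.2] M [0.   0.01 0.03] w 0.505
```

View pics/sd12.png

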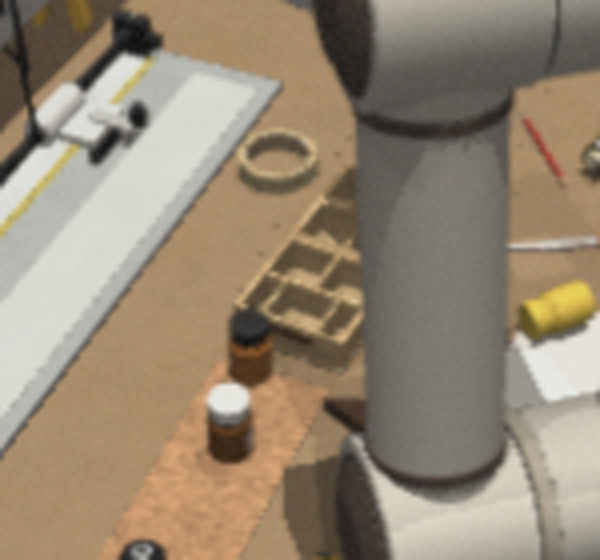

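Request:
play_rows(deltas=[1,-0.05,-0.08,0.2,0,1,0,0,0.12,0,1,0,0,0,0,0.3,0,0,0,0,0.3,0,0,0,0,0.3,0,0,0,0,0.3,0,0,0,0,0.3,0,0,-2,0,0.3,0,0,-4,0,0.3,0,0,-4,0,0.3,0,0,-3,0])

```text
time_s: 24.2
ee_pos: [397.7, -352.5, 188.7]
tcp_rot: [2.22, 2.221, -0.0]
wrist_force: [-0.1, -1.0, -0.8]
grip_width: 0.696
```

```bash
python3 - <<'E'
from h import *
st()
f=grab('wrist','w13.png')
X=cloud(f)
c=tray(30.5,102)
m=(X[...,2]>75)&(X[...,2]<105)&(np.hypot(X[...,0]-c[0],X[...,1]-c[1])<45)
print(m.sum(),cv2.minEnclosingCircle(X[m][:,:2].astype(np.float32)),np.median(X[m],axis=0),c)
E
```

```text
t 24.2 tcp [ 397.7 -352.5  188.7] xyaw 90.0 tilt 0.09 j [-0.87   0.077  1.605  0.     1.458 -2.442] F [-0.1 -1.  -0.8] M [-0.02 -0.03  0.01] w 0.696
1883 ((396.15411376953125, -352.68157958984375), 19.958545684814453) [ 394.27412921 -353.0620956    89.48628831] [ 397.39495 -353.2573 ]
```

View pics/w13.png

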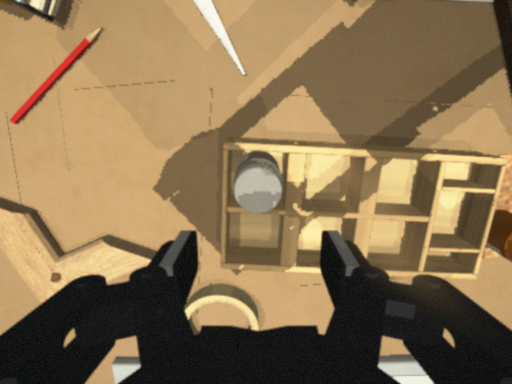

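Request:
play_rows(deltas=[0,2.1,0.36,-1,0,0,4.2,0.46,0,0,0,4.2,0.46,0,0,0,4.2,0.46,0,0,0,4.2,0.46,0,0,0,4.2,0.46,0,0,0,4.2,0.46,0,0,0,3.0,0.46,0,0,0,0,0,0,8.2,0,0,0,0,8.2,0,0,0,0,8.2,0,0,0,0,8.2])

```text
time_s: 25.45
ee_pos: [433.1, -49.2, 196.0]
tcp_rot: [-2.762, -1.497, 0.0]
wrist_force: [-0.3, -0.8, 0.1]
grip_width: 0.998
```

Request:
play_rows(deltas=[0,0,0,0,8.2,0,0,0,0,8.2,0,0,0,0,8.2,0,0,0,0,8.2,0,0,0,0,8.2,0,0,0,0,8.2,0,0,0,0,8.0,0,0,0,0,0])

```text
time_s: 26.25
ee_pos: [433.1, -49.3, 196.0]
tcp_rot: [-3.141, 0.003, 0.0]
wrist_force: [0.5, -0.3, -0.1]
grip_width: 1.001
```

```bash
cat >> h.py <<'E'
def lid(f,x,y,r=40,z0=66,z1=95,show=True):
    X=cloud(f); m=(X[...,2]>z0)&(X[...,2]<z1)&(np.hypot(X[...,0]-x,X[...,1]-y)<r)
    m=cv2.morphologyEx(m.astype(np.uint8),cv2.MORPH_OPEN,np.ones((3,3)))>0
    if m.sum()<20: print('none',m.sum());return
    P=X[m]; top=np.percentile(P[:,2],80)
    P=P[P[:,2]>top-5]
    print(len(P),'circle',cv2.minEnclosingCircle(P[:,:2].astype(np.float32)),'mean',P.mean(0).round(1))
E
python3 - <<'E'
from h import *
st()
f=grab('wrist','w14.png')
for t in ['jar_a_centre','jar_b_centre','jar_c_centre','jar_d_centre']:
    print(t,[(round(q['xy'][0]*512),round(q['xy'][1]*384),round(q['score'],2),atz(f,q['xy'][0]*512,q['xy'][1]*384,40).round(1)) for q in viewer.landmark_of('wrist',t)])
lid(f,434,-42);lid(f,432,28)
E
```

```text
t 26.25 tcp [433.1 -49.3 196. ] xyaw -0.1 tilt 0.01 j [-0.291 -0.13   1.792  0.     1.48  -0.288] F [ 0.5 -0.3 -0.1] M [ 0.02  0.01 -0.  ] w 1.001
jar_a_centre []
jar_b_centre []
jar_c_centre [(289, 204, 0.95, array([462.7, -78.4,  40. ]))]
jar_d_centre [(73, 348, 0.79, array([ 209. , -259.2,   40. ]))]
493 circle ((456.94677734375, -68.95242309570312), 17.436134338378906) mean [455.5 -66.6  77.7]
2137 circle ((435.5783386230469, 26.635257720947266), 21.024274826049805) mean [435.5  26.8  77.1]
```

View pics/w14.png

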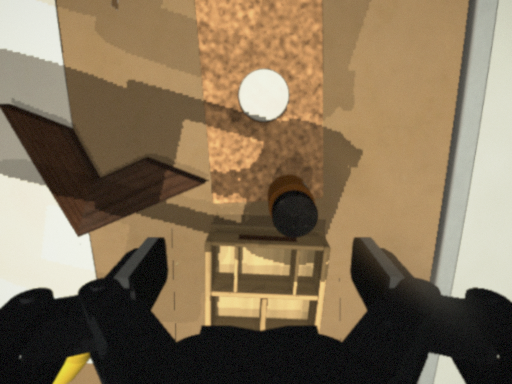

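```bash
python3 - <<'E'
from h import *
f=grab('wrist'); print(atz(f,294.5,214.5,78))
lid(f,462,-78)
to(462,-78,120)
print(proj(f,[[462,-78,78]]))
E
```

```text
[463.91282959 -75.59736132  78.        ]
1586 circle ((463.7896728515625, -77.23530578613281), 20.91914939880371) mean [463.6 -75.9  77.9]
t 26.55 tcp [433.1 -49.4 196.2] xyaw 0.2 tilt 0.01 j [-0.291 -0.13   1.792  0.     1.48  -0.293] F [ 0.2 -0.3  0.9] M [-0.04  0.03 -0.04] w 1.004
tool shift cm [2.88 2.87 7.62] dist 8.64
[[292.27532756 217.02399008]]
```

Request:
play_rows(deltas=[0,1.53,1.35,0,0,0,1.53,1.35,0,0,0,0,0,4,0,0,0,0,4,0,0,0,0,4,0,0,0,0,2.8,0,0,0,0,0,0,1,0,0,0,0,1,0,0,0,0,1,0,0,0,0,1,0,0,0,0,1,0,0,0,0])

```text
time_s: 27.75
ee_pos: [464.7, -76.6, 50.0]
tcp_rot: [3.141, 0.001, 0.004]
wrist_force: [-1.0, 0.6, 9.1]
grip_width: 0.528
```

```bash
python3 - <<'E'
from h import *
st()
f=grab('wrist','w15.png')
E
```

```text
t 27.75 tcp [464.7 -76.6  50. ] xyaw 0.1 tilt 0.17 j [-0.327  0.072  1.911 -0.     1.156 -0.328] F [-1.   0.6  9.1] M [ 0.01  0.41 -0.02] w 0.528
```

View pics/w15.png

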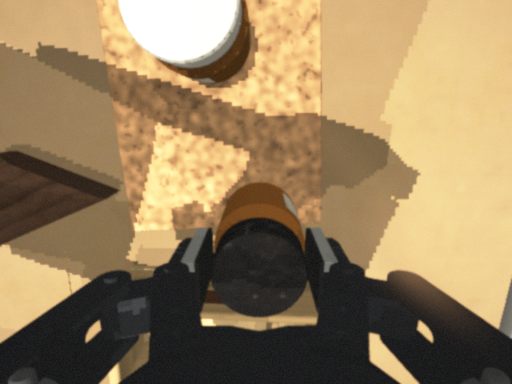

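Request:
play_rows(deltas=[1,0,0,-2,0,1,0,0,-3,0,1,0,0,-3,0,1,0,0,-3,0,1,0,2,0,0,1,0,3.8,0,0,1,0,3.8,0,0,1,0,3.8,0,0,1,0,3.8,0,0,1,-0.2,3.6,0,0,1,0,0,0,0])

```text
time_s: 28.9
ee_pos: [461.4, -288.0, 158.8]
tcp_rot: [3.14, -0.003, 0.001]
wrist_force: [-0.2, 0.4, -1.0]
grip_width: 0.525
```

```bash
python3 - <<'E'
from h import *
to(*tray(-30.5,30),55,0)
E
```

```text
t 28.9 tcp [ 461.4 -288.   158.8] xyaw -0.1 tilt 0.08 j [-6.990e-01  1.210e-01  1.619e+00 -1.000e-03  1.401e+00 -6.970e-01] F [-0.2  0.4 -1. ] M [ 0.01 -0.03  0.01] w 0.525
tool shift cm [ 0.08 -0.34 10.38] dist 10.39
turn deg about tool z -0.1 (or mod 180: -0.1 )
```

Request:
play_rows(deltas=[1,0.08,-0.1,0,0,1,0,0,0,0,1,0,0,2.0,0,1,0,0,0,0,1,0,0,0,0])

```text
time_s: 29.4
ee_pos: [462.8, -282.5, 138.6]
tcp_rot: [-3.141, -0.003, 0.0]
wrist_force: [-0.2, -0.2, -1.5]
grip_width: 0.528
```

```bash
python3 - <<'E'
from h import *
to(*tray(-30.5,30),55,0)
E
```

```text
t 29.4 tcp [ 462.8 -282.5  138.6] xyaw 0.1 tilt 0.02 j [-0.69   0.132  1.648  0.     1.362 -0.692] F [-0.2 -0.2 -1.5] M [-0.    0.02  0.  ] w 0.528
tool shift cm [-0.05  0.23  8.36] dist 8.37
turn deg about tool z 0.1 (or mod 180: 0.1 )
```

Request:
play_rows(deltas=[1,0,0.22,0,0,1,0,0,2.5,0,1,0,0,2.5,0,1,0,0,2,0,1,0,0,1.2,0,1,0,0,0.3,0,1,0,0,0,0,1,0,0,0,0])

```text
time_s: 30.2
ee_pos: [463.1, -285.9, 54.2]
tcp_rot: [3.141, 0.001, 0.002]
wrist_force: [-0.7, 0.2, -1.0]
grip_width: 0.527
```

```bash
python3 - <<'E'
from h import *
to(*tray(-30.5,30),53,0)
E
```

```text
t 30.2 tcp [ 463.1 -285.9   54.2] xyaw 0.0 tilt 0.07 j [-0.695  0.213  1.738  0.     1.189 -0.695] F [-0.7  0.2 -1. ] M [ 0.01 -0.01 -0.02] w 0.527
tool shift cm [-0.08 -0.11  0.12] dist 0.18
turn deg about tool z 0.0 (or mod 180: 0.0 )
```

Request:
play_rows(deltas=[1,-0.05,-0.1,0.12,0,1,0,0,0,0,0.3,0,0,0,0,0.3,0,0,0,0,0.3,0,0,0,0,0.3,0,0,0,0,0.3,0,0,-2,0,0.3,0,0,-4,0,0.3,0,0,-4,0,0.3,0,0,-4,0,0,0,0,0,0])

```text
time_s: 31.3
ee_pos: [463.6, -285.6, 197.5]
tcp_rot: [3.137, 0.001, 0.009]
wrist_force: [0.2, -1.2, -0.8]
grip_width: 0.846
```

```bash
python3 - <<'E'
from h import *
st()
f=grab('wrist','w16.png'); lid(f,*tray(-30.5,30)); print(tray(-30.5,30)); lid(f,435,27)
E
```

```text
t 31.3 tcp [ 463.6 -285.6  197.5] xyaw 0.0 tilt 0.44 j [-0.694  0.096  1.567  0.     1.471 -0.695] F [ 0.2 -1.2 -0.8] M [-0.   -0.05  0.03] w 0.846
1738 circle ((461.5577087402344, -285.76611328125), 21.123252868652344) mean [ 461.9 -284.6   80.9]
[ 462.29225 -284.7447 ]
none 0
```

View pics/w16.png

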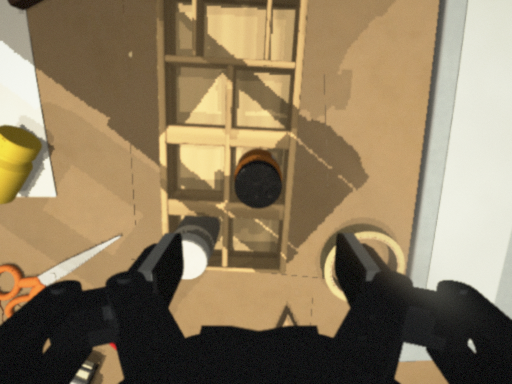

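Request:
play_rows(deltas=[0,-0.35,-2,0,0,0,-0.35,-4.2,0,0,0,-0.35,-4.2,0,0,0,-0.35,-4.2,0,0,0,-0.35,-4.2,0,0,0,-0.35,-4.2,0,0,0,-0.35,-4.2,0,0,0,-0.35,-4.0,0,0,0,0,0,0,0,0,0,0,0,0])

```text
time_s: 32.35
ee_pos: [433.1, 28.5, 191.1]
tcp_rot: [-3.141, -0.005, 0.002]
wrist_force: [0.1, -0.6, 0.3]
grip_width: 0.998
```

```bash
python3 - <<'E'
from h import *
st()
f=grab('wrist','w17.png'); lid(f,435,27); 
for t in ['jar_a_centre','jar_d_centre']: print(t,[(round(q['xy'][0]*512),round(q['xy'][1]*384),round(q['score'],2),atz(f,q['xy'][0]*512,q['xy'][1]*384,40).round(1)) for q in viewer.landmark_of('wrist',t)])
to(435.5,26.7,47)
E
```

```text
t 32.35 tcp [433.1  28.5 191.1] xyaw 0.2 tilt 0.08 j [-0.112 -0.13   1.802  0.     1.471 -0.115] F [ 0.1 -0.6  0.3] M [-0.01 -0.    0.  ] w 0.998
1761 circle ((435.4375305175781, 27.25624656677246), 20.8974666595459) mean [435.6  28.2  76.9]
jar_a_centre []
jar_d_centre [(262, 181, 0.88, array([434.4,  25.3,  40. ]))]
t 32.5 tcp [433.8  26.8 191.5] xyaw -0.0 tilt 0.05 j [-0.116 -0.13   1.801 -0.     1.471 -0.116] F [ 0.2 -1.2  0.3] M [0.03 0.01 0.04] w 1.003
tool shift cm [1.900e-01 1.000e-02 1.445e+01] dist 14.45
```

View pics/w17.png

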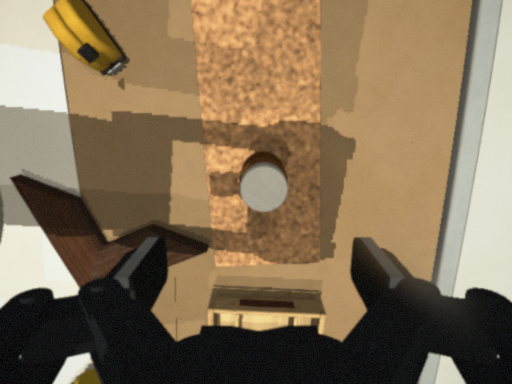

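Request:
play_rows(deltas=[0,0.19,0,4,0,0,0,0,4,0,0,0,0,4,0,0,0,0,2.4,0,0,0,0,0,0,1,0,0,0,0,1,0,0,0,0,1,0,0,0,0,1,0,0,0,0,1,0,0,0,0])

```text
time_s: 33.5
ee_pos: [436.8, 27.3, 49.6]
tcp_rot: [3.141, 0.001, 0.004]
wrist_force: [-2.0, -0.9, 9.8]
grip_width: 0.529
```

```bash
python3 - <<'E'
from h import *
st()
to(*tray(30.5,-42),150,0)
E
```

```text
t 33.5 tcp [436.8  27.3  49.6] xyaw 0.0 tilt 0.15 j [-0.114  0.003  1.983 -0.     1.153 -0.115] F [-2.  -0.9  9.8] M [-0.17  0.45  0.09] w 0.529
t 33.5 tcp [436.8  27.3  49.6] xyaw 0.0 tilt 0.15 j [-0.114  0.003  1.983 -0.     1.153 -0.115] F [-2.  -0.9  9.8] M [-0.17  0.45  0.09] w 0.529
tool shift cm [ -3.13  23.68 -10.04] dist 25.9
turn deg about tool z 0.0 (or mod 180: 0.0 )
```

Request:
play_rows(deltas=[1,0,0,-2,0,1,0,0,-3,0,1,0,0,-3,0,1,0,0,-2,0,1,-0.45,2,0,0,1,-0.45,4,0,0,1,-0.45,4,0,0,1,-0.45,4,0,0,1,-0.45,4,0,0,1,-0.45,3.6,0,0,1,-0.43,2,0,0,1,0,0,0,0])

```text
time_s: 34.7
ee_pos: [404.3, -210.9, 148.8]
tcp_rot: [3.141, -0.003, 0.001]
wrist_force: [0.3, -0.1, 0.3]
grip_width: 0.533
```

Request:
play_rows(deltas=[1,0,0,2,0,1,0,0,0,0,1,0,0,0,0])

```text
time_s: 35.0
ee_pos: [404.8, -208.1, 128.7]
tcp_rot: [-3.141, -0.002, -0.0]
wrist_force: [0.8, 0.2, -0.9]
grip_width: 0.531
```

```bash
python3 - <<'E'
from h import *
to(*tray(30.5,-42),54,0)
E
```

```text
t 35.0 tcp [ 404.8 -208.1  128.7] xyaw 0.1 tilt 0.01 j [-0.645 -0.042  1.851  0.     1.332 -0.646] F [ 0.8  0.2 -0.9] M [-0.02  0.01  0.  ] w 0.531
tool shift cm [0.06 0.14 7.47] dist 7.47
turn deg about tool z 0.1 (or mod 180: 0.1 )
```

Request:
play_rows(deltas=[1,0.06,0.08,2.5,0,1,0,0,2.5,0,1,0,0,1.5,0,1,0,0,0.7,0,1,0,0,0.3,0,1,0,0,0.05,0,1,0,0,0,0])

```text
time_s: 35.7
ee_pos: [405.7, -209.5, 53.4]
tcp_rot: [3.141, 0.001, 0.001]
wrist_force: [-0.4, 0.3, -0.5]
grip_width: 0.53
```

```bash
python3 - <<'E'
from h import *
to(*tray(30.5,-42),52.6,0)
E
```

```text
t 35.7 tcp [ 405.7 -209.5   53.4] xyaw 0.0 tilt 0.06 j [-0.646  0.039  1.937  0.     1.164 -0.647] F [-0.4  0.3 -0.5] M [-0.   -0.01 -0.01] w 0.53
tool shift cm [-0.04 -0.01  0.08] dist 0.08
turn deg about tool z 0.0 (or mod 180: 0.0 )
```

Request:
play_rows(deltas=[1,0,0,0.08,0,0.3,0,0,0,0,0.3,0,0,0,0,0.3,0,0,0,0,0.3,0,0,0,0,0.3,0,0,-2,0,0.3,0,0,-4,0,0.3,0,0,-4,0,0.3,0,0,-4,0,0,0,0,0,0])

```text
time_s: 36.7
ee_pos: [406.8, -210.4, 196.8]
tcp_rot: [3.137, 0.001, 0.009]
wrist_force: [0.1, -0.4, -0.5]
grip_width: 0.845
```

```bash
python3 - <<'E'
from h import *
st()
f=grab('wrist','w18.png'); lid(f,*tray(30.5,-42)); print(tray(30.5,-42)); lid(f,*tray(-30.5,30));lid(f,*tray(30.5,102))
E
```

```text
t 36.7 tcp [ 406.8 -210.4  196.8] xyaw 0.0 tilt 0.42 j [-0.646 -0.087  1.752  0.     1.469 -0.647] F [ 0.1 -0.4 -0.5] M [-0.04 -0.01  0.02] w 0.845
1729 circle ((404.6209716796875, -209.65882873535156), 20.937070846557617) mean [ 404.6 -208.7   79.9]
[ 405.37255 -209.4733 ]
1331 circle ((461.8774719238281, -285.2242126464844), 21.014263153076172) mean [ 459.9 -284.1   80.8]
555 circle ((396.76763916015625, -347.5235290527344), 18.78035545349121) mean [ 397.7 -341.3   88.9]
```

View pics/w18.png

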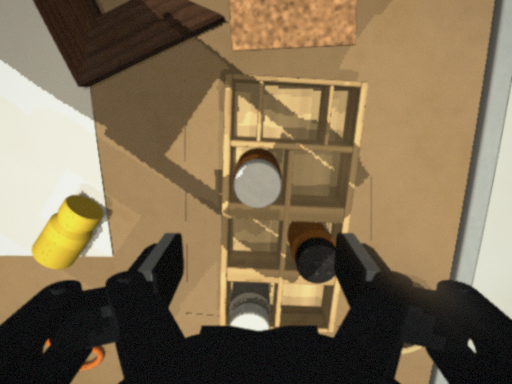

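Request:
play_rows(deltas=[0,0,0,-3,0,0,0,0,-3,0,0,-0.25,-2.1,0,0,0,-0.25,-4.2,0,0,0,-0.25,-4.2,0,0,0,-0.25,-4.2,0,0,0,-0.25,-4.2,0,0,0,-0.25,-4.2,0,0,0,-0.25,-4.2,0,0,0,-0.25,-4.2,0,0,0,-0.25,-4.2,0,0,0,-0.25,-4.2,0,0])

```text
time_s: 37.95
ee_pos: [379.3, 191.3, 250.9]
tcp_rot: [3.141, 0.001, -0.001]
wrist_force: [1.8, -1.0, -0.4]
grip_width: 0.999
```

Request:
play_rows(deltas=[0,-0.25,-4.2,0,0,0,-0.25,-4.2,0,0,0,0,-2.5,0,0,0,0,0,0,-8.2,0,0,0,0,-8.2,0,0,0,0,-8.2,0,0,0,0,-8.2,0,0,0,0,-8.2,0,0,0,0,-8.2,0,0,0,0,-8.2,0,0,0,0,-8.2,0,0,0,0,-8.2])

```text
time_s: 39.15
ee_pos: [374.7, 298.5, 250.6]
tcp_rot: [-2.506, -1.894, 0.003]
wrist_force: [0.8, 0.0, -0.1]
grip_width: 1.002
```

```bash
python3 - <<'E'
from h import *
to(376.3,299.3,205,74)
E
```

```text
t 39.15 tcp [374.7 298.5 250.6] xyaw 74.2 tilt 0.1 j [ 0.512 -0.056  1.615  0.     1.585 -0.783] F [ 0.8  0.  -0.1] M [-0.04 -0.01  0.02] w 1.002
tool shift cm [0.12 0.13 4.56] dist 4.57
turn deg about tool z 0.2 (or mod 180: 0.2 )
```

Request:
play_rows(deltas=[0,0.1,0.1,3,0,0,0,0,3,0,0,0,0,2,0,0,0,0,2.1,0,0,0,0,0,0,0,0,0,0,0])

```text
time_s: 39.75
ee_pos: [376.1, 299.2, 150.7]
tcp_rot: [-2.512, -1.887, 0.002]
wrist_force: [-1.2, -0.2, 0.6]
grip_width: 0.998
```

```bash
python3 - <<'E'
from h import *
s,R,y=st()
f=grab('wrist','w19.png'); im=f['image']
cv2.imwrite('pics/w19z.png',cv2.rotate(cv2.resize(im[140:300,190:340],None,fx=4,fy=4,interpolation=cv2.INTER_CUBIC),cv2.ROTATE_180)[:600])
print('tcp axis at 188',proj(f,[[*s['ee_pos'][:2],188]]))
E
```

```text
t 39.75 tcp [376.1 299.2 150.7] xyaw 73.8 tilt 0.06 j [ 0.512 -0.004  1.768  0.     1.379 -0.777] F [-1.2 -0.2  0.6] M [-0.05 -0.02 -0.06] w 0.998
tcp axis at 188 [[257.46761341 287.50801247]]
```

View pics/w19z.png

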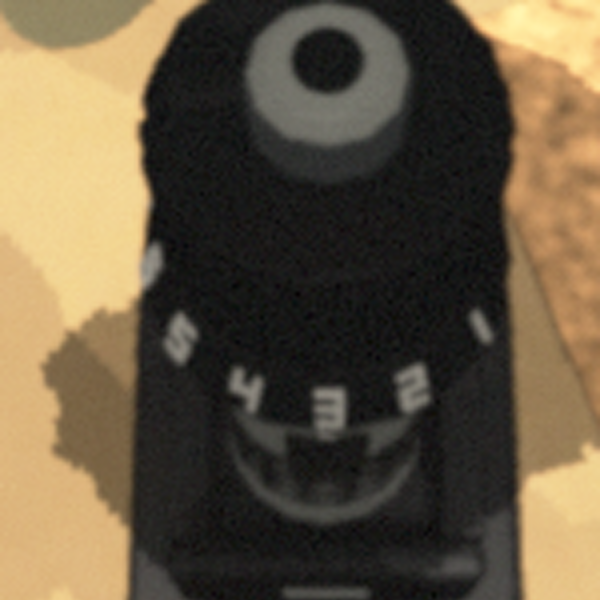

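Request:
play_rows(deltas=[0,0,0,0.12,0,1,0,0,0,0,1,0,0,0,0,1,0,0,0,0,1,0,0,0,0,1,0,0,0,0,1,0,0,0,0,1,0,0,-1,0,1,0,0,-1.5,0,1,0,0,-1.5,0,1,0,0,0,0], squeeze=60)

```text
time_s: 40.9
ee_pos: [376.8, 299.6, 191.5]
tcp_rot: [2.511, 1.887, 0.004]
wrist_force: [0.1, 0.6, -5.2]
grip_width: 0.452
```

```bash
python3 - <<'E'
from h import *
st()
f=grab('scene'); cv2.imwrite('pics/s20.png',cv2.resize(f['image'][200:330,130:290],None,fx=4,fy=4,interpolation=cv2.INTER_CUBIC))
E
```

```text
t 40.9 tcp [376.8 299.6 191.5] xyaw 73.8 tilt 0.16 j [ 0.512 -0.03   1.709  0.     1.46  -0.777] F [ 0.1  0.6 -5.2] M [-0.  0. -0.] w 0.452
```

View pics/s20.png

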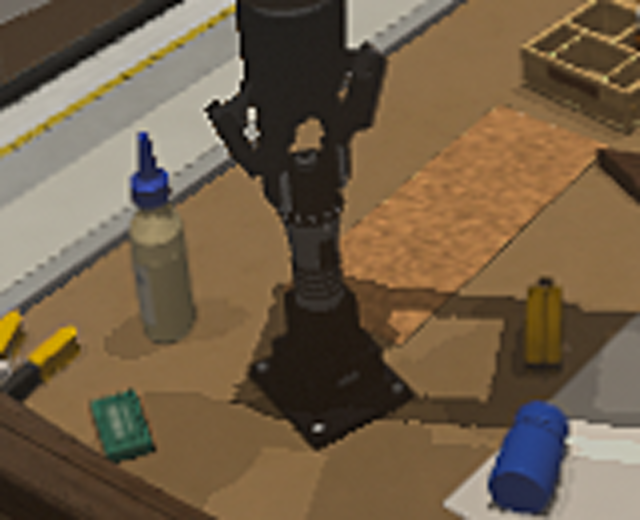

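Request:
play_rows(deltas=[1,0,0,-2,0,1,0,0,-2,0,1,0,0,-2,0,1,0,0,0,-4.3,1,0,0,0,-4.3,1,0,0,0,-4.3,1,-1.5,0,0,0,1,-3,0.3,0,0,1,-3,0.6,0,0,1,-3,0.6,0,0,1,-3,0.6,0,0,1,-3,0.6,0,0])

```text
time_s: 42.15
ee_pos: [393.3, 131.3, 248.9]
tcp_rot: [-2.285, -2.155, 0.001]
wrist_force: [0.9, 0.9, -3.9]
grip_width: 0.452
```

Request:
play_rows(deltas=[1,-3,0.6,0,0,1,-3,0.6,0,0,1,-3,0.6,0,0,1,-3,0.6,0,0,1,-3,0.6,0,0,1,-3,0.6,0,0,1,-3,0.6,0,0,1,-3,0.6,0,0,1,-3,0.6,0,0,1,-1,0.6,0,0,1,0,0,0,0,1,0,0,0,0])

```text
time_s: 43.35
ee_pos: [437.4, -149.6, 249.1]
tcp_rot: [-2.284, -2.155, 0.0]
wrist_force: [0.4, -0.6, -2.7]
grip_width: 0.449
```

```bash
python3 - <<'E'
from h import *
print(tray(0,-102.7))
to(*tray(0,-102.7),200,86.8)
f=grab('wrist','w21.png')
for n in ['wrist','side']:
  g=f if n=='wrist' else grab('side','sd21.png')
  print([(round(q['xy'][0]*512),round(q['xy'][1]*384),round(q['score'],2),atz(g,q['xy'][0]*512,q['xy'][1]*384,6).round(1)) for q in viewer.landmark_of(n,'driver_well')])
E
```

```text
[ 439.18958 -150.55405]
t 43.35 tcp [ 437.4 -149.6  249.1] xyaw 86.7 tilt 0.07 j [-0.497 -0.093  1.652  0.     1.584 -2.009] F [ 0.4 -0.6 -2.7] M [-0.02 -0.02 -0.04] w 0.449
tool shift cm [-0.09  0.19  4.91] dist 4.91
turn deg about tool z -0.1 (or mod 180: -0.1 )
[(259, 165, 0.61, array([ 442.1, -147.9,    6. ])), (210, 185, 0.2, array([ 464.7, -213.2,    6. ]))]
[(253, 203, 0.85, array([ 446.8, -143.9,    6. ]))]
```

View pics/w21.png

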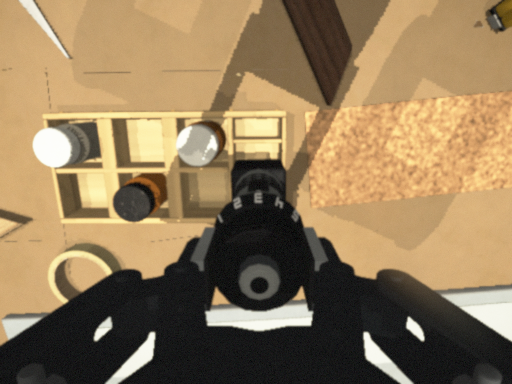

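View pics/sd21.png

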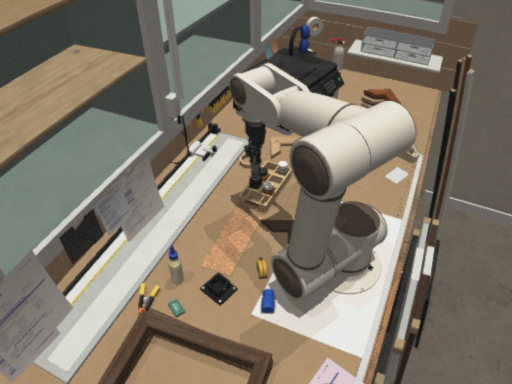

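```bash
python3 - <<'E'
from h import *
s,R,y=st()
f=grab('wrist'); X=cloud(f); im=f['image']
for z0,z1 in [(105,150),(150,165)]:
    m=(X[...,2]>z0)&(X[...,2]<z1)&(np.hypot(X[...,0]-437,X[...,1]+150)<45)
    P=X[m]; print(len(P),P.min(0).round(),P.max(0).round(),np.percentile(P,[3,97],axis=0).round(1), cv2.minAreaRect(P[:,:2].astype(np.float32)))
c=im[130:230,215:305]; cv2.imwrite('pics/w22z.png',cv2.resize(c,None,fx=6,fy=6,interpolation=cv2.INTER_CUBIC))
print(proj(f,[[437.4-20,-149.6+22,158],[437.4-20,-149.6-22,158],[437.4-20,-149.6+22,112],[437.4-20,-149.6-22,112]]))
E
```

```text
t 43.55 tcp [ 437.7 -149.2  249.6] xyaw 86.8 tilt 0.01 j [-0.495 -0.093  1.651  0.     1.584 -2.01 ] F [ 0.5 -0.1 -3.3] M [ 0.04 -0.    0.01] w 0.451
338 [ 415. -169.  115.] [ 418. -127.  150.] [[ 415.  -167.1  118.3]
 [ 417.1 -128.7  148.8]] ((416.1494445800781, -147.94683837890625), (41.39777374267578, 1.5122201442718506), 87.53435516357422)
754 [ 415. -171.  150.] [ 444. -127.  165.] [[ 415.5 -169.8  152.1]
 [ 438.2 -127.3  163.6]] ((429.2463073730469, -148.679443359375), (43.62028884887695, 27.52943992614746), 87.95038604736328)
[[284.02543141 167.9874409 ]
 [227.10780325 171.14413609]
 [279.99802122 158.15773048]
 [232.01108448 160.84016183]]
```

View pics/w22z.png

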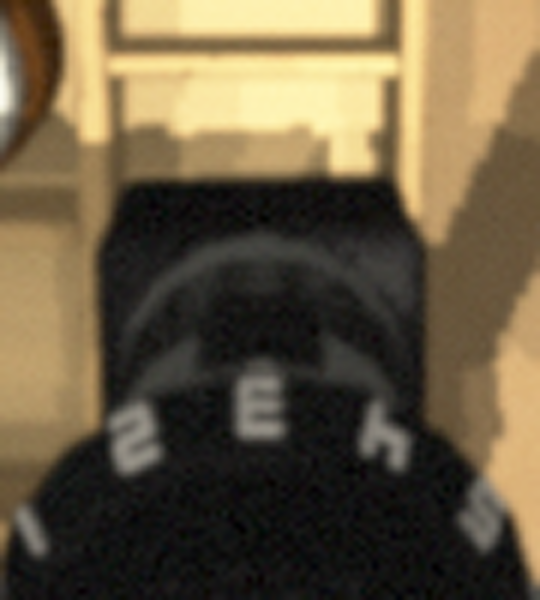

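Request:
play_rows(deltas=[1,-0.19,0.26,2,0.5,1,0,0,2,0.5,1,0,0,1.5,0,1,0,0,0,0,1,0,0,0,0])

```text
time_s: 44.1
ee_pos: [440.3, -151.7, 195.1]
tcp_rot: [2.302, 2.138, 0.0]
wrist_force: [-0.7, -0.6, -3.1]
grip_width: 0.45
```

```bash
python3 - <<'E'
from h import *
s,R,y=st()
f=grab('wrist'); X=cloud(f); im=f['image']
z=s['ee_pos'][2]-137
m=(X[...,2]>z+38)&(X[...,2]<z+54)&(np.hypot(X[...,0]-439,X[...,1]+150)<45)
P=X[m]; print(z,len(P),np.percentile(P,[3,97],axis=0).round(1), cv2.minAreaRect(P[:,:2].astype(np.float32)))
c=im[100:230,205:315]; cv2.imwrite('pics/w23z.png',cv2.resize(c,None,fx=4.6,fy=4.6,interpolation=cv2.INTER_CUBIC))
E
```

```text
t 44.1 tcp [ 440.3 -151.7  195.1] xyaw 85.8 tilt 0.01 j [-0.498 -0.064  1.734  0.     1.471 -1.994] F [-0.7 -0.6 -3.1] M [-0. -0. -0.] w 0.45
58.10973601440915 765 [[ 418.2 -172.2   97.9]
 [ 440.8 -129.8  109.8]] ((431.6943054199219, -151.10720825195312), (43.68537139892578, 27.193979263305664), 86.66805267333984)
```

View pics/w23z.png

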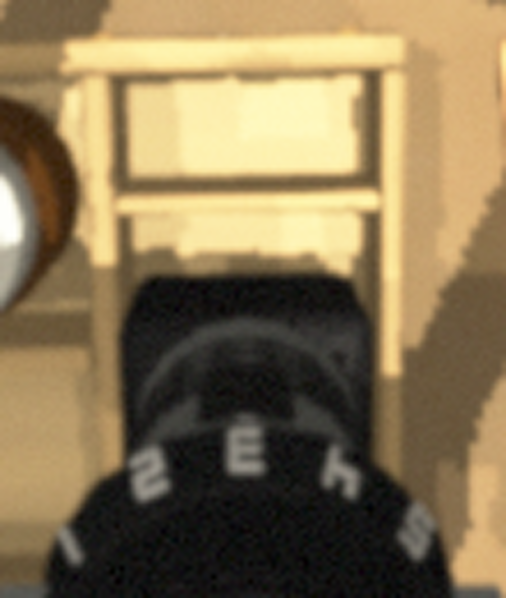

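Request:
play_rows(deltas=[1,0.06,0,1.5,0,1,0,0,1.5,0,1,0,0,1,0,1,0,0,0.7,0,1,0,0,0,0])

```text
time_s: 44.65
ee_pos: [440.2, -151.3, 147.2]
tcp_rot: [-2.302, -2.137, 0.0]
wrist_force: [0.1, 0.2, -3.8]
grip_width: 0.453
```

```bash
python3 - <<'E'
from h import *
st()
E
```

```text
t 44.65 tcp [ 440.2 -151.3  147.2] xyaw 85.7 tilt 0.04 j [-0.497 -0.034  1.804  0.     1.372 -1.993] F [ 0.1  0.2 -3.8] M [-0.04 -0.03 -0.06] w 0.453
```

Request:
play_rows(deltas=[1,0,0,0.2,0,1,0,0,0.1,0,1,0,0,0.05,0,1,0,0,0,0,1,0,0,0,0])

```text
time_s: 45.15
ee_pos: [440.3, -151.4, 144.1]
tcp_rot: [2.303, 2.137, 0.0]
wrist_force: [0.2, -0.3, -3.0]
grip_width: 0.451
```

Request:
play_rows(deltas=[1,0,0,0.05,0,1,0,0,0.05,0,1,0,0,0,0,1,0,0,0,0])

```text
time_s: 45.55
ee_pos: [440.8, -151.7, 144.0]
tcp_rot: [2.301, 2.136, 0.001]
wrist_force: [-1.6, -0.9, 9.2]
grip_width: 0.45
```

Request:
play_rows(deltas=[1,0,0,-0.05,0,0,0,0,0,0,0,0,0,0,0,0,0,0,0,0,0,0,0,0,0,0,0,0,0,0,0,0,0,0,0,0,0,0,0,0])

```text
time_s: 46.35
ee_pos: [440.3, -151.3, 143.5]
tcp_rot: [-2.302, -2.137, -0.0]
wrist_force: [-0.0, 0.6, 0.2]
grip_width: 1.004
```

```bash
python3 - <<'E'
from h import *
st()
f=grab('wrist','w24.png'); im=f['image']
c=im[100:310,165:355]; cv2.imwrite('pics/w24z.png',cv2.resize(c,None,fx=2.8,fy=2.8,interpolation=cv2.INTER_CUBIC))
E
```

```text
t 46.35 tcp [ 440.3 -151.3  143.5] xyaw 85.7 tilt 0.01 j [-0.497 -0.031  1.81   0.     1.363 -1.993] F [-0.   0.6  0.2] M [-0.06  0.01 -0.01] w 1.004
```

View pics/w24z.png

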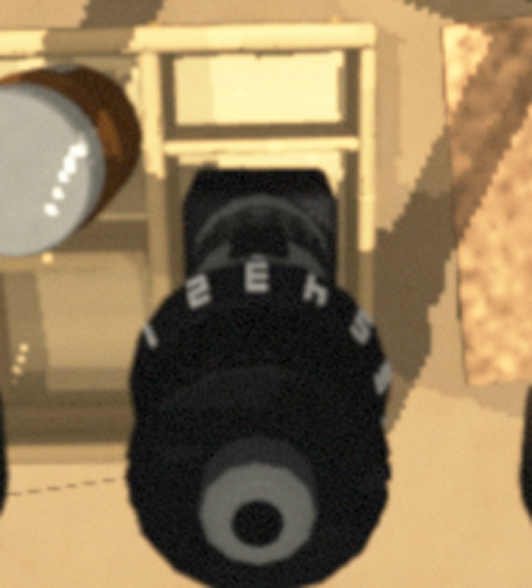

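Request:
play_rows(deltas=[0,0,0,-2,0,0,0,0,-3,0,0,0,0,-4,0,0,0,0,-3,0,0,0,-2,0,0,0,0,-3,0,0,0,0,-1,0,0,0,0,0,0,0,0,0,0,0,0])

```text
time_s: 47.3
ee_pos: [380.9, -147.1, 263.6]
tcp_rot: [2.303, 2.137, 0.0]
wrist_force: [0.3, 0.6, 0.4]
grip_width: 1.002
```

```bash
python3 - <<'E'
from h import *
st()
f=grab('wrist','w25.png'); X=cloud(f)
for n,c in [('b',tray(30.5,102)),('c',tray(-30.5,30)),('d',tray(30.5,-42))]:
    print(n,c); lid(f,*c)
w=tray(0,-102.7); m=(X[...,2]>178)&(X[...,2]<190)&(np.hypot(X[...,0]-w[0],X[...,1]-w[1])<30)
print('nose',m.sum(),X[m].mean(0),X[m].max(0),w)
m=(X[...,2]>40)&(X[...,2]<60)&(np.hypot(X[...,0]-w[0],X[...,1]-w[1])<24); print('foot top',np.median(X[m],axis=0))
for n in ['scene','side']:
    g=grab(n,n+'26.png'); 
    for t in ['eraser','glue_bottle']:
        print(n,t,[(np.round(q['xy']*np.array([512,384])),round(q['score'],2)) for q in viewer.landmark_of(n,t)][:1])
E
```

```text
t 47.3 tcp [ 380.9 -147.1  263.6] xyaw 85.7 tilt 0.03 j [-0.558 -0.215  1.727  0.     1.629 -2.054] F [0.3 0.6 0.4] M [ 0.05 -0.03 -0.  ] w 1.002
b [ 397.39495 -353.2573 ]
998 circle ((396.02716064453125, -351.6006164550781), 20.31501579284668) mean [ 395.6 -350.8   89.1]
c [ 462.29225 -284.7447 ]
312 circle ((455.99517822265625, -287.445556640625), 19.771160125732422) mean [ 449.9 -290.3   80.6]
d [ 405.37255 -209.4733 ]
1077 circle ((403.9270935058594, -210.01634216308594), 20.825641632080078) mean [ 403.1 -209.8   79.8]
nose 304 [ 437.29554646 -151.32590025  181.26921647] [ 447.03954584 -143.00821645  183.28300778] [ 439.18958 -150.55405]
foot top [ 423.22096475 -148.57028407   51.43364536]
scene eraser [(array([160., 311.]), 0.64)]
scene glue_bottle [(array([169., 277.]), 0.76)]
side eraser [(array([233., 242.]), 0.52)]
side glue_bottle [(array([176., 278.]), 0.88)]
```

View pics/w25.png

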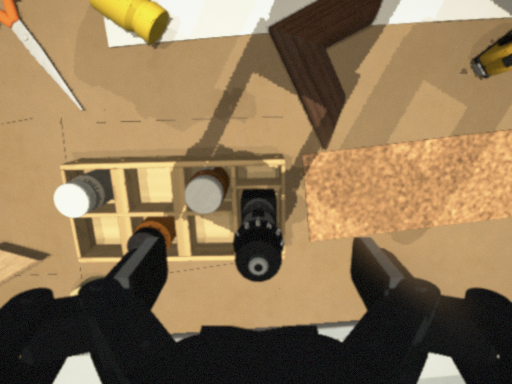

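View pics/scene26.png

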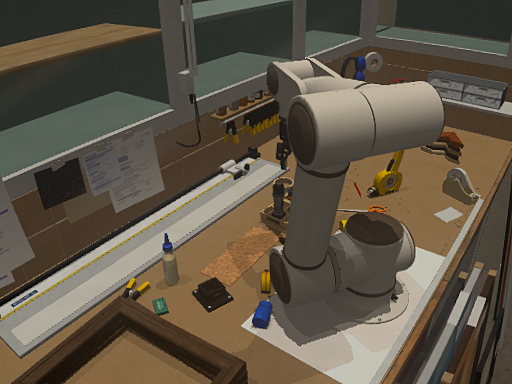

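```bash
python3 -c "
from workcell import order
print(order.job_done())"
```

```text
the job is handed in; nothing more can be done
None
```

I set the clutch collar from 9 to 3 with the driver in its stand, put the three jars from the cork sheet into the tray, and stood the driver in its well. I handed in at about 47 s; no verdict is reported.

- **Jars:** b, c and d were on the cork sheet; jar a was absent in every view. Jar c had been knocked about 45 mm aside, so I measured it again before picking it up. Each jar is upright in its own cell. Measured tops were 89, 81 and 80 mm, against 90, 81 and 80 expected.
- **Driver:** it stands in the well, with the nose at about 182 mm as expected. Its position is about 2 mm from the well centre, and the 3 was still at the index line after I released it.
- **Surroundings:** the cork sheet is empty and nothing is in the gripper. The eraser and glue bottle look to be where they started.

**Checks that disagreed:**
- The side camera's network put the eraser on the cork sheet in the last picture. The scene camera shows it unmoved, so I took that as a false report.
- In the last wrist view a finger partly hid jar c. Its placing rests on the clear view I took just after setting it down.

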